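Stow two paint tubes and the dipper in the nests of the kit tray

ROBOT

A 6-joint arm with a two-finger parallel gripper is mounted at the origin on a cart in front of the work surface, level with it; the furniture and walls round the work are solid. World frame = base frame: x ahead of the robot, y to its left, z up, the work surface at z = 0. Lengths are in m, angles in rad, forces in N, time in s.
With the tool pointing down it reaches from about 0.3 to 0.875 m from the base axis. Payload 6.4 kg.
Tool frame: the origin (TCP) lies between the finger pads; the fingertips stand ctrl.tip_extent ahead of it and the grasp point (between the pads) is the TCP (ctrl.tip_extent is the distance from the TCP to the fingertips, in m); z points along the fingers, y is the line along which they close (so a half turn about z gives the same grasp; the last joint's range is limited). The gripper opens to 85 mm and grips with 20 to 120 N. Pads are 22 mm wide; open, the fingers measure 114 mm over their backs; the gripper's body (76 mm by 85 mm) begins 54 mm behind the grasp point. The pads swing forward as they close: fully open they stand 13 mm farther back than shut.
Start: joints at [-0.206, 0.181, 1.607, -0, 1.354, -0.206], TCP at [0.575, 0, 0.25] pointing down, gripper open.
Joint ranges: [-2.99, 2.99], [-0.89, 2.07], [0.3, 2.58], [-1.14, 4.28], [0, 2.63], [-3.12, 3.12]. Speed limits (rad/s): [2.57, 2.57, 3.01, 3.14, 3.14, 3.14].

INTERFACE

Orientations are given as a unit quaternion [w, x, y, z].
In Python, from bench import ctrl gives the robot as it stands.
- The arm moves only by the tool send_rows, never from a script. Its arguments are lists of equal length, an entry for each row: "dr": the turn, a rotation vector about the tool's x, y, z in units of 6 degrees (1.0 is 6 degrees), a list of three; "xyz": the shift along the tool's x, y, z in cm, a list of three; "jaw": the opening in per cent of the stroke, from 0 (shut) to 100 (fully open). In form: {"dr": [[wx, wy, wz], ...], "xyz": [[dx, dy, dz], ...], "jaw": [jaw, ...]}. A call has exactly 8 rows; each row is the pose to reach, as a shift and turn from the pose commanded when the call began, along the tool's axes at that moment; what a row does not reach only later rows make up. A row lasts 1/8 s, in which the tool goes at most 62.5 mm and 10.7 degrees, less where a joint would pass 70% of its speed; a pose out of reach is approached as far as the arm can. A call with a gripper value outside its range is refused whole. The fingers move at their own pace and stop on an object; the grip force is fixed at half the most. Time passes only in rows, so rows that repeat a pose let the fingers close, or fill a call up. It gives the time, the measured TCP pose, the force, the opening and the grip force at its end, in the units of the state.
- ctrl.get_obs(): the state, without advancing time (a new reading comes with each control period).
- ctrl.camera(name): name is "scene" or "side" or "wrist"; returns the picture (384x512x3 uint8, red, green, blue); there is no depth.
- ctrl.calibration(name): a dict with "camera_matrix" (3x3 intrinsics, pixels), "world_from_camera" (4x4, takes a point from camera to world coordinates). Camera axes: x right, y up, looking along -z (the intrinsics and any distortion apply to the point x, -y, -z); pixel columns grow to the right and rows downward; lengths in m; the calibration is good to about 2 mm. A picture is of the moment at which its call begins: read the wrist's pose just before it. calibration takes no time and is no camera call; for the wrist camera it gives the pose at the moment of the call.
- ctrl.hand_in(): hands the job in; it is judged then, once.
The state is a dict: "time_s": time; "q": joint angles; "dq": joint speeds; "joint_efforts": joint torques, N m; "eef_pos": TCP position; "eef_rot": TCP orientation; "wrist_force": force on the tool from outside, world axes, zero at the start; "torque": the same for the moment, N m; "opening": opening from 0.0 (shut) to 1.0 (fully open); "grasp_force": force on a finger pad.
Only numpy, scipy, OpenCV 4.12 (cv2) and the standard library are available. Lean on these libraries where they do the work, as an engineer would, in place of code of your own. Each camera call takes 0.05 s, during which the arm holds its last target. There are 200 camera calls.

TASK

Pack the painting kit into the wooden tray: take the two paint tubes and the metal dipper that lie apart in front of the heap, lay the long slender tube and the short tube each in the nest routed to its shape, with its cap in the narrow end, and stand the dipper upright in the round recess. All three must sit fully down on the floors of their nests, and the two bottles stay standing where they are.

Things in the scene. Friction and masses are not known exactly. Their poses are not given: they have to be found in the camera images.
- tray: Shallow dark wooden tray, 172 x 256 mm (its x and y), rim 13 mm high, standing firm on the table (it does not move). Origin: centre of its underside. It carries three pale plywood inserts with routed, cork-lined nests side by side along its y (centres at y -80, 0, +80 mm), all with their x along the tray's x.
- long_nest_mid (a point): Centre of the long tube's nest, on its floor; 156 x 72 mm insert. Its place among the tray's three varies. Floor 8 mm above the table, walls 8 mm higher. x points along the nest to its narrow cap end, z up. Body pocket: x -71 to +46 mm, 39 mm wide (y +-19.5); then a slot for the cap, y -5 to +14 mm, to x = +71 mm. A finger groove (x -21 to +25 mm) crosses it at floor level.
- long_nest_cap (a point): Point on the floor of that nest, in the middle of its cap slot (x +58.5, y +4 mm of long_nest_mid).
- short_nest_mid (a point): Centre of the short tube's nest, on its floor; 156 x 72 mm insert. Its place among the tray's three varies. Floor 8 mm above the table, walls 8 mm higher. x points along the nest to its narrow cap end, z up. Body pocket: x -53 to +28 mm, 32 mm wide (y +-16); then a slot for the cap, y -4 to +14 mm, to x = +53 mm. A finger groove (x -21 to +25 mm) crosses it at floor level.
- short_nest_cap (a point): Point on the floor of that nest, in the middle of its cap slot (x +41, y +5 mm of short_nest_mid).
- round_nest_mid (a point): Centre of the floor of the round recess, 50 mm in diameter, in the middle of a 156 x 60 mm insert. Its place among the tray's three varies. Floor 8 mm above the table, walls 8 mm higher. z up.
- long_tube_mid (a point): Point under the middle of the long tube's outline, at the height of its underside; x along the tube to the cap, z up. In its nest these axes lie along those of long_nest_mid. Outline x +-68, y +-17 mm. At x = 0 the tube is about 29 mm wide and 17 mm thick: grip it there or up to 10 mm nearer the cap, across y, with the fingertips low beside it.
- long_tube_cap (a point): Point under the middle of the long tube's cap (x +59.5, y +4 mm of long_tube_mid), at the height of the tube's underside.
- long_tube: Long slender paint tube, apart from the heap (pale, yellow bands, dark cap), 136 mm long, lying flat, rigid, about 0.05 kg. A wedge: from the flat crimped end (3 mm thick, 33 mm wide) to the shoulder (23 mm thick) 111 mm on; then the cap, 12 mm thick, 4 mm off the middle line. Origin under its middle; its -y points to the cap.
- short_tube_mid (a point): Point under the middle of the short tube's outline, at the height of its underside; x along the tube to the cap, z up. In its nest these axes lie along those of short_nest_mid. Outline x +-51, y +-13 mm. At x = 0 the tube is about 24 mm wide and 13 mm thick: grip it there or up to 10 mm nearer the cap, across y, with the fingertips low beside it.
- short_tube_cap (a point): Point under the middle of the short tube's cap (x +42, y +5 mm of short_tube_mid), at the height of the tube's underside.
- short_tube: Short paint tube, apart from the heap (silvery, brown-red bands, brown-grey cap; not the pink-banded one at the heap), 101 mm long, lying flat, rigid, 0.05 kg. A wedge: from the flat crimped end (4 mm thick, 26 mm wide) to the shoulder (17 mm thick) 76 mm on; then the cap, 12 mm thick, 5 mm off the middle line. Origin under its middle; its +y points 10 degrees off the cap direction.
- dipper: Dark metal dipper (small open cup for painting medium), waisted, 45 mm in diameter at rim and foot, 26 mm high, 0.035 kg, standing upright. Origin: centre of its underside, z up. It can be gripped across its outside.
- oil_bottle: Bystander: amber squeeze bottle with a black cap, 49 x 67 mm, 170 mm tall, standing. Origin: centre of its underside.
- glaze_bottle: Bystander: small dark red glaze bottle with a black cap, 37 mm in diameter, 86 mm tall, standing. Origin: centre of its underside.
Not all that is in view belongs to the job. Of the things that look like the dipper, the largest one is meant.

How it is judged:
By the outcome, as a careful person would: the job done as asked, in the order asked, and still so for the second after the job is handed in, with the robot touching nothing.
It also fails if it takes over 72 s, if anything falls off the work surface, if the arm or the gripper's body presses on something with over 40 N, if the wrist force passes 120 N, or if a joint passes its speed limit or range.

## Working session

There is one attempt and no reset: what is moved stays moved. The work goes in short steps, Python scripts to look and compute and a tool call to move; the robot and the scene stay as the last step left them, time stands still between calls to the robot, and variables do not carry over. Pictures are saved under pics/ and viewed, at most 10 in all, crops included, and the job is handed in when it is done.

Besides the shell and the picture viewer there is one more tool, called after ">>>" as name(argument=value, ...), one argument or row to a line, values as JSON. send_rows: Moves the arm, as the interface text tells. Its arguments: {"type":"object","properties":{"dr":{"type":"array","items":{"type":"array","items":{"type":"number"}}},"xyz":{"type":"array","items":{"type":"array","items":{"type":"number"}}},"jaw":{"type":"array","items":{"type":"number"}}},"required":["dr","xyz","jaw"]}

```bash
ls; mkdir -p pics; python3 - <<'E'
from bench import ctrl
import cv2,numpy as np
o=ctrl.get_obs();print(o['eef_pos'],o['eef_rot'],o['opening'],ctrl.tip_extent,o['time_s'])
for n in("scene","side","wrist"):
    c=ctrl.calibration(n);print(n,np.round(c['camera_matrix'],1).tolist(),np.round(c['world_from_camera'],3).tolist(),[k for k in c])
    im=ctrl.camera(n);cv2.imwrite(f"pics/{n}0.png",im[:,:,::-1])
a=[cv2.imread(f"pics/{n}0.png") for n in("scene","side","wrist")]
E
```

```text
pics
[5.74481238e-01 1.23616441e-04 2.49382177e-01] [-7.32178629e-04  7.07108483e-01  7.07104535e-01 -4.83180503e-04] 0.99744502146214 0.019 0.0
scene [[372.7, 0.0, 254.1], [0.0, 372.7, 190.9], [0.0, 0.0, 1.0]] [[0.741, 0.469, -0.482, 0.007], [-0.672, 0.51, -0.537, -0.589], [-0.006, 0.721, 0.693, 0.87], [0.0, 0.0, 0.0, 1.0]] ['camera_matrix', 'world_from_camera']
side [[451.5, 0.0, 250.5], [0.0, 451.5, 191.8], [0.0, 0.0, 1.0]] [[-0.976, 0.082, -0.202, 0.33], [-0.218, -0.413, 0.884, 1.183], [-0.011, 0.907, 0.421, 0.567], [0.0, 0.0, 0.0, 1.0]] ['camera_matrix', 'world_from_camera']
wrist [[310.5, 0.0, 255.8], [0.0, 310.5, 188.5], [0.0, 0.0, 1.0]] [[1.0, 0.0, 0.001, 0.575], [-0.001, 0.945, 0.328, 0.084], [-0.001, -0.328, 0.945, 0.374], [0.0, 0.0, 0.0, 1.0]] ['camera_matrix', 'world_from_camera']
```

View pics/scene0.png

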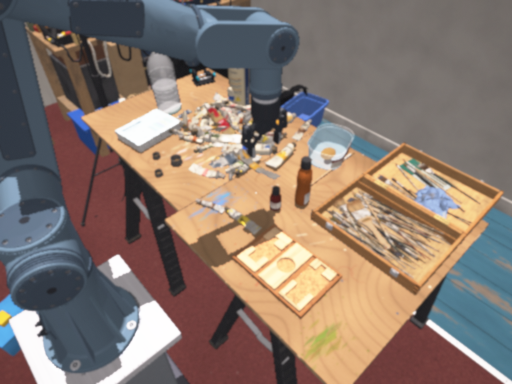

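View pics/side0.png

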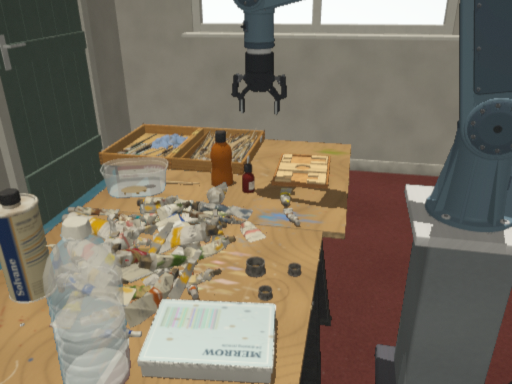

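View pics/wrist0.png

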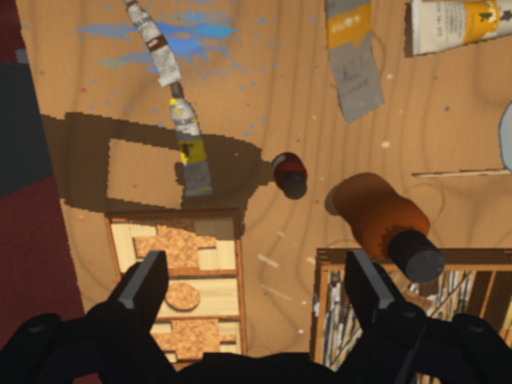

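```bash
cat > h.py <<'E'
from bench import ctrl
import cv2,numpy as np,json
def shot(cam,tag):
    c=ctrl.calibration(cam);im=ctrl.camera(cam)[:,:,::-1].copy()
    cv2.imwrite(f"pics/{tag}.png",im);np.savez(f"pics/{tag}.npz",K=c['camera_matrix'],T=c['world_from_camera']);return im
def load(tag):
    d=np.load(f"pics/{tag}.npz");return cv2.imread(f"pics/{tag}.png"),d['K'],d['T']
def dirs(px,K,T):
    px=np.atleast_2d(np.asarray(px,float));d=np.c_[(px[:,0]-K[0,2])/K[0,0],-(px[:,1]-K[1,2])/K[1,1],-np.ones(len(px))]
    return d@T[:3,:3].T
def ray(px,K,T,z):
    d=dirs(px,K,T);o=T[:3,3];return o+d*((z-o[2])/d[:,2])[:,None]
def proj(P,K,T):
    p=(np.atleast_2d(P)-T[:3,3])@T[:3,:3];return np.c_[K[0,0]*p[:,0]/-p[:,2]+K[0,2],K[1,1]*-p[:,1]/-p[:,2]+K[1,2]]
def tri(px1,c1,px2,c2):
    A=[];b=[]
    for px,(K,T) in((px1,c1),(px2,c2)):
        d=dirs(px,K,T)[0];d/=np.linalg.norm(d);M=np.eye(3)-np.outer(d,d);A.append(M);b.append(M@T[:3,3])
    return np.linalg.lstsq(np.vstack(A),np.hstack(b),rcond=None)[0]
E
python3 - <<'E'
from h import *
for n,pts in (("scene",[(176,163),(157,156),(158,174),(215,203),(247,225),(285,262)]),("side",[(256,270),(294,270),(265,293)]),("wrist",[(130,0),(175,85),(200,195),(110,212),(243,208),(177,285)])):
    c=ctrl.calibration(n);print(n,np.round(ray(pts,c['camera_matrix'],c['world_from_camera'],.01),3).tolist())
E
```

```text
scene [[0.494, 0.377, 0.01], [0.465, 0.458, 0.01], [0.414, 0.368, 0.01], [0.474, 0.121, 0.01], [0.488, -0.019, 0.01], [0.476, -0.192, 0.01]]
side [[0.5, 0.397, 0.01], [0.421, 0.38, 0.01], [0.467, 0.47, 0.01]]
wrist [[0.446, 0.162, 0.01], [0.485, 0.079, 0.01], [0.505, -0.051, 0.01], [0.389, -0.074, 0.01], [0.559, -0.069, 0.01], [0.465, -0.185, 0.01]]
```

>>> send_rows(
  dr=[
    [0, 0, 0],
    [0, 0, 0],
    [0, 0, 0],
    [0, 0, 0],
    [0, 0, 0],
    [0, 0, 0],
    [0, 0, 0],
    [0, 0, 0],
  ],
  xyz=[
    [5, -10, 3],
    [5, -10, 3],
    [5, -10, 3],
    [5, -10, 3],
    [5, -10, 3],
    [5, -10, 3],
    [5, -10, 3],
    [5, -10, 3],
  ],
  jaw=[100, 100, 100, 100, 100, 100, 100, 100],
)

```text
time_s: 1.15
eef_pos: [0.4752, 0.0499, 0.2202]
eef_rot: [-0.0, 0.707, 0.707, -0.0]
wrist_force: [-0.3, -0.4, 0.2]
opening: 1.002
grasp_force: 0.0
```

```bash
python3 - <<'E'
from h import *
im=shot("wrist","A");print(ctrl.get_obs()['eef_pos'],ctrl.get_obs()['time_s'])
cv2.imwrite("pics/Ac.png",cv2.resize(im[0:300,130:430],(800,800))[:600]) if 0 else cv2.imwrite("pics/Ac.png",cv2.resize(im,(800,600),interpolation=cv2.INTER_CUBIC))
E
```

```text
[0.47511048 0.04990972 0.22023842] 1.2
```

>>> send_rows(
  dr=[
    [0, 0, 0],
    [0, 0, 0],
    [0, 0, 0],
    [0, 0, 0],
    [0, 0, 0],
    [0, 0, 0],
    [0, 0, 0],
    [0, 0, 0],
  ],
  xyz=[
    [-23, 0, 0],
    [-23, 0, 0],
    [-23, 0, 0],
    [-23, 0, 0],
    [-23, 0, 0],
    [-23, 0, 0],
    [-23, 0, 0],
    [-23, 0, 0],
  ],
  jaw=[100, 100, 100, 100, 100, 100, 100, 100],
)

```text
time_s: 2.2
eef_pos: [0.4752, -0.1789, 0.2203]
eef_rot: [-0.0, 0.706, 0.708, 0.0]
wrist_force: [0.3, 0.7, 1.0]
opening: 0.996
grasp_force: 0.0
```

```bash
python3 - <<'E'
from h import *
im=shot("wrist","B");print(ctrl.get_obs()['eef_pos'],ctrl.get_obs()['time_s'])
cv2.imwrite("pics/Bc.png",cv2.resize(im,(800,600),interpolation=cv2.INTER_CUBIC))
E
```

```text
[ 0.47515982 -0.17905133  0.22038309] 2.25
```

View pics/Ac.png

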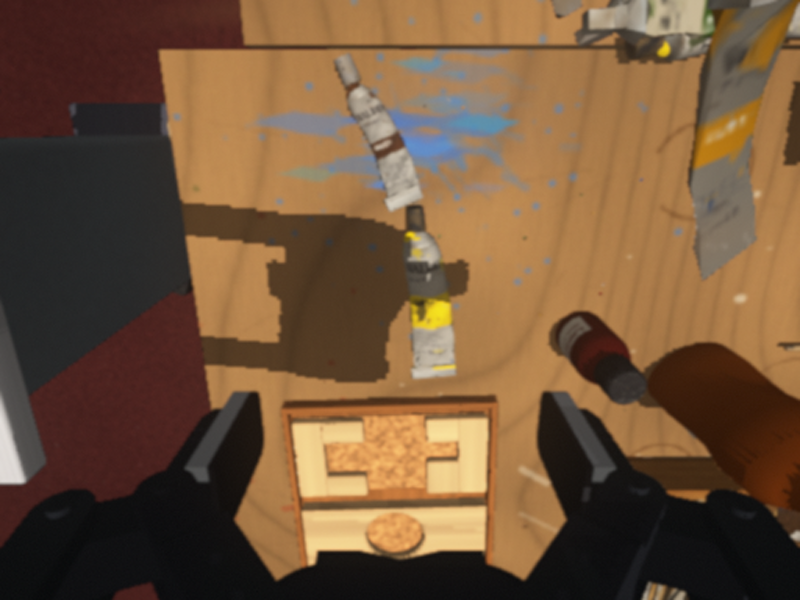

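View pics/Bc.png

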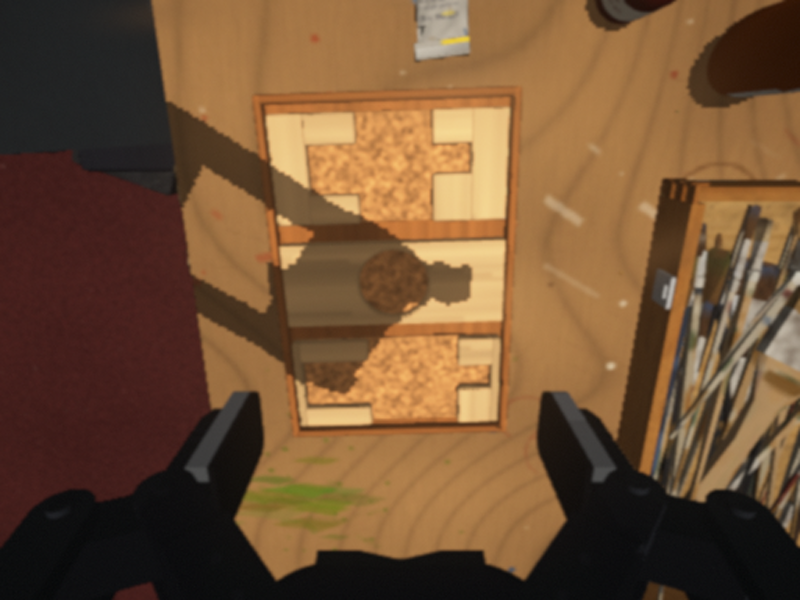

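```bash
cat >> h.py <<'E'
S=800/512
def up(p): return (np.asarray(p,float)+.5)/S-.5
def edge(im,p,q,w=4,n=25,m=.12):
    """fit the strongest-gradient line near p-q (800-px coords) ; returns point,dir in image px"""
    p,q=up(p),up(q);g=cv2.GaussianBlur(im,(0,0),.7).astype(np.float32)
    d=(q-p)/np.linalg.norm(q-p);nn=np.array([-d[1],d[0]]);t=np.linspace(m,1-m,n);s=np.arange(-w,w+.01,.25)
    P=p+t[:,None,None]*(q-p)+s[None,:,None]*nn
    v=cv2.remap(g,P[...,0].astype(np.float32),P[...,1].astype(np.float32),cv2.INTER_LINEAR)
    G=np.abs(np.gradient(v,axis=1)).sum(2);k=G.argmax(1);pts=P[np.arange(n),k].astype(np.float32)
    l=cv2.fitLine(pts,cv2.DIST_HUBER,0,.01,.01).ravel();return l[2:],l[:2]
def cross(a,b):
    A=np.c_[a[1],-b[1]];t=np.linalg.solve(A,b[0]-a[0]);return a[0]+t[0]*a[1]
def quad(im,c,**k):
    e=[edge(im,c[i],c[(i+1)%len(c)],**k) for i in range(len(c))]
    return np.array([cross(e[i-1],e[i]) for i in range(len(c))])
E
python3 - <<'E'
from h import *
B,KB,TB=load("B");A,KA,TA=load("A")
c=quad(B,[(258,95),(520,88),(505,428),(296,434)])
print("cornersB800",np.round((c+.5)*S-.5,1).tolist())
W=ray(c,KB,TB,.013);print(np.round(W,4).tolist(),"sides",[round(float(np.linalg.norm(W[i]-W[(i+1)%4])),4) for i in range(4)],"ctr",W.mean(0).round(4))
# yaw
print("yaw",[np.degrees(np.arctan2(*(W[i]-W[j])[[1,0]])).round(2) for i,j in((1,0),(2,3),(0,3),(1,2))])
eA=edge(A,(284,403),(496,397));l=edge(A,(284,403),(296,500));r=edge(A,(496,397),(492,500))
cA=[cross(eA,l),cross(eA,r)]
print("tri z tray",[tri(cA[i],(KA,TA),c[i],(KB,TB)).round(4).tolist() for i in(0,1)])
# long tube crimp A/B
lb=edge(A,(412,378),(456,374),w=3);ll=edge(A,(412,345),(412,378),w=3);lr=edge(A,(453,345),(456,375),w=3)
q=[cross(lb,ll),cross(lb,lr)]
bb=edge(B,(416,61),(470,53),w=3);bl=edge(B,(416,25),(416,60),w=3);br=edge(B,(468,20),(470,53),w=3)
qb=[cross(bb,bl),cross(bb,br)]
print("crimp",(np.array(q)*S).round(1).tolist(),(np.array(qb)*S).round(1).tolist(),[tri(q[i],(KA,TA),qb[i],(KB,TB)).round(4).tolist() for i in(0,1)])
print("ray A",ray(q,KA,TA,.002).round(4).tolist(),"ray B",ray(qb,KB,TB,.002).round(4).tolist())
# caps
for n,px in(("longcaptip",[(407,207),(425,207)]),("shortcrimp",[(388,209),(422,198)]),("shortcaptip",[(334,60),(352,56)])):
    print(n,ray(up(px),KA,TA,.006 if 'cap' in n else .002).round(4).tolist())
# nests floor
for n,px in(("round",[(393,282)]),("short pocket walls",[(305,145),(471,145),(471,173)]),("longpocket",[(305,362),(490,365),(490,385),(305,403)])):
    print(n,ray(up(px),KB,TB,.016).round(4).tolist())
E
```

```text
cornersB800 [[263.1000061035156, 101.0], [514.5999755859375, 92.4000015258789], [501.0, 425.29998779296875], [299.8999938964844, 429.8999938964844]]
[[0.3889, -0.0801, 0.013], [0.5483, -0.0749, 0.013], [0.5568, -0.3208, 0.013], [0.3959, -0.3252, 0.013]] sides [0.1596, 0.2461, 0.161, 0.2451] ctr [ 0.4725 -0.2003  0.013 ]
yaw [np.float64(1.89), np.float64(1.55), np.float64(91.64), np.float64(91.97)]
tri z tray [[0.3841, -0.0794, -0.0043], [0.5509, -0.0738, -0.0041]]
crimp [[411.70001220703125, 377.8999938964844], [455.5, 375.1000061035156]] [[413.6000061035156, 59.29999923706055], [467.8999938964844, 52.099998474121094]] [[0.485, -0.055, 0.0033], [0.5192, -0.0512, 0.0059]]
ray A [[0.4854, -0.0558, 0.002], [0.5201, -0.0533, 0.002]] ray B [[0.4848, -0.0549, 0.002], [0.5193, -0.0507, 0.002]]
longcaptip [[0.4809, 0.0805, 0.006], [0.4934, 0.0805, 0.006]]
shortcrimp [[0.4675, 0.0785, 0.002], [0.4914, 0.0861, 0.002]]
shortcaptip [[0.4343, 0.1732, 0.006], [0.4458, 0.1755, 0.006]]
round [[0.471, -0.1998, 0.016]]
short pocket walls [[0.4143, -0.1067, 0.016], [0.5219, -0.1066, 0.016], [0.5228, -0.1243, 0.016]]
longpocket [[0.4045, -0.2631, 0.016], [0.5441, -0.2656, 0.016], [0.5451, -0.2827, 0.016], [0.4022, -0.2986, 0.016]]
```

>>> send_rows(
  dr=[
    [0, 0, -0.4],
    [0, 0, -0.78],
    [0, 0, -0.78],
    [0, 0, -0.78],
    [0, 0, -0.78],
    [0, 0, -0.78],
    [0, 0, -0.78],
    [0, 0, -0.78],
  ],
  xyz=[
    [5, 0.5, 2],
    [10, 1, 5],
    [15, 1.6, 7.5],
    [19.6, 2.1, 10],
    [19.6, 2.1, 10],
    [19.6, 2.1, 10],
    [19.6, 2.1, 10],
    [19.6, 2.1, 10],
  ],
  jaw=[100, 80, 70, 70, 70, 70, 70, 70],
)

```text
time_s: 3.25
eef_pos: [0.4966, 0.015, 0.121]
eef_rot: [0.001, 0.678, 0.735, 0.0]
wrist_force: [0.5, 0.6, -0.1]
opening: 0.699
grasp_force: 0.0
```

```bash
python3 - <<'E'
from h import *
im=shot("wrist","C");shot("scene","S");o=ctrl.get_obs();print(o['eef_pos'],o['eef_rot'],o['time_s'])
cv2.imwrite("pics/Cc.png",cv2.resize(im,(800,600),interpolation=cv2.INTER_CUBIC))
E
```

```text
[0.49632171 0.01521651 0.12075181] [3.77863161e-04 6.78130996e-01 7.34940925e-01 2.13879356e-04] 3.35
```

View pics/Cc.png

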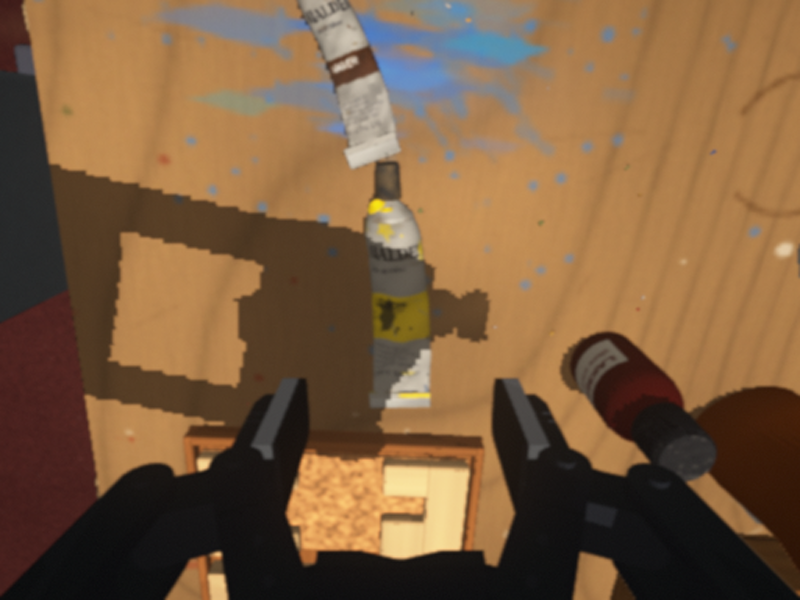

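```bash
python3 - <<'E'
from h import *
A,KA,TA=load("A");C,KC,TC=load("C");B,KB,TB=load("B");_,KS,TS=load("S")
def tube(cr,tip,K,T,off,half):
    c=ray(up(cr),K,T,.002).mean(0)[:2];t=ray(up(tip),K,T,.006).mean(0)[:2]
    d=t-c;y=np.arctan2(d[1],d[0])-np.arctan2(off,2*half);n=np.array([-np.sin(y),np.cos(y)])
    m=(c+t)/2-off/2*n;print("len",np.linalg.norm(d).round(4),"mid",m.round(4),"yaw",np.degrees(y).round(2))
tube([(412,378),(455.5,375)],[(407,207),(425,207)],KA,TA,.004,.068)
tube([(370,407),(431,408)],[(376,162),(400,162)],KC,TC,.004,.068)
tube([(388,209),(422,198)],[(334,60),(352,56)],KA,TA,.005,.051)
cl=lambda p,q:(up(p),up(q))
print("tri capL",[tri(up(a),(KA,TA),up(c),(KC,TC)).round(4).tolist() for a,c in(((407,207),(376,162)),((425,207),(400,162)))])
print("tri shoulder-ish yellow band", [tri(up(a),(KA,TA),up(c),(KC,TC)).round(4).tolist() for a,c in(((452,328),(431,341)),((410,300),(371,294)))])
print("tri shortcrimp",[tri(up(a),(KA,TA),up(c),(KC,TC)).round(4).tolist() for a,c in(((388,209),(351,168)),((422,198),(399,153)))])
ia=[cross(edge(A,(290,415),(490,409),w=2),edge(A,(290,415),(300,500),w=2)),cross(edge(A,(290,415),(490,409),w=2),edge(A,(490,409),(487,500),w=2))]
ib=quad(B,[(263,101),(514.6,92.4),(501,425.3),(300,430)],w=2)
print((np.array(ia)*S).round(1).tolist());print("tri tray",[tri(ia[i],(KA,TA),ib[i],(KB,TB)).round(4).tolist() for i in(0,1)])
# dipper in scene & side
s=ctrl.calibration("side");c=ctrl.camera("side")[:,:,::-1].copy();cv2.imwrite("pics/sd.png",c);np.savez("pics/sd.npz",K=s['camera_matrix'],T=s['world_from_camera'])
for tag,(x0,x1,y0,y1) in(("S",(165,190,150,172)),("sd",(240,275,250,282))):
    im,K,T=load(tag);g=im[y0:y1,x0:x1].max(2);m=(g<70).astype(np.uint8);n,l,st,ce=cv2.connectedComponentsWithStats(m);k=1+st[1:,4].argmax();print(tag,st[k],(ce[k]+[x0,y0]).round(1))
    globals()[tag+'c']=ce[k]+[x0,y0]
k=lambda t:load(t)[1:]
print("dipper",tri(Sc,k("S"),sdc,k("sd")).round(4))
E
```

```text
len 0.1357 mid [0.4969 0.0133] yaw 94.9
len 0.1376 mid [0.4968 0.0137] yaw 95.38
len 0.1001 mid [0.4621 0.1292] yaw 110.38
tri capL [[0.4809, 0.0819, 0.0144], [0.4921, 0.0838, 0.028]]
tri shoulder-ish yellow band [[0.5216, -0.0333, -0.0464], [0.4829, 0.0229, 0.0333]]
tri shortcrimp [[0.4671, 0.076, -0.0135], [0.4913, 0.0862, 0.0027]]
[[290.29998779296875, 417.5], [487.6000061035156, 410.1000061035156]]
tri tray [[0.3904, -0.0809, 0.0192], [0.5451, -0.0754, 0.0177]]
S [ 8 13  7  2 11] [175.5 163.5]
sd [17 16  8  9 42] [260.7 270.4]
dipper [0.4941 0.3838 0.002 ]
```

>>> send_rows(
  dr=[
    [0, 0, -0.1],
    [0, 0, -0.1],
    [0, 0, -0.1],
    [0, 0, -0.1],
    [0, 0, -0.1],
    [0, 0, -0.1],
    [0, 0, -0.1],
    [0, 0, -0.1],
  ],
  xyz=[
    [0.2, 0, 4],
    [0.2, 0, 8],
    [0.2, 0, 9.9],
    [0.2, 0, 9.9],
    [0.2, 0, 9.9],
    [0.2, 0, 9.9],
    [0.2, 0, 9.9],
    [0.2, 0, 9.9],
  ],
  jaw=[70, 70, 70, 70, 50, 30, 10, 10],
)

```text
time_s: 4.4
eef_pos: [0.497, 0.0177, 0.023]
eef_rot: [0.001, 0.674, 0.739, 0.001]
wrist_force: [-1.3, -0.4, 6.2]
opening: 0.33
grasp_force: 58.8
```

>>> send_rows(
  dr=[
    [0, 0, 0],
    [0, 0, 0],
    [0, 0, 0],
    [0, 0, 0],
    [0, 0, 0],
    [0, 0, 0],
    [0, 0, 0],
    [0, 0, 0],
  ],
  xyz=[
    [0, 0, 0],
    [0, 0, 0],
    [0, 0, 0],
    [0, 0, 0],
    [0, 0, 0],
    [0, 0, 0],
    [0, 0, -1],
    [0, 0, -3],
  ],
  jaw=[0, 0, 0, 0, 0, 0, 0, 0],
)

```text
time_s: 5.4
eef_pos: [0.4955, 0.0181, 0.052]
eef_rot: [-0.0, 0.674, 0.739, -0.0]
wrist_force: [0.1, -0.1, -0.6]
opening: 0.334
grasp_force: 59.4
```

>>> send_rows(
  dr=[
    [0, 0, 0],
    [0, 0, 1.5],
    [0, 0, 3],
    [0, 0, 4.5],
    [0, 0, 6],
    [0, 0, 7.5],
    [0, 0, 9],
    [0, 0, 9],
  ],
  xyz=[
    [-3, -0.4, -4.8],
    [-8, -1, -4.8],
    [-13, -2, -4.8],
    [-18, -2.6, -4.8],
    [-23, -3.4, -4.8],
    [-27, -4, -4.8],
    [-29.5, -4.4, -4.8],
    [-29.5, -4.4, -4.8],
  ],
  jaw=[0, 0, 0, 0, 0, 0, 0, 0],
)

```text
time_s: 6.4
eef_pos: [0.4793, -0.2819, 0.1004]
eef_rot: [0.001, 0.936, 0.351, 0.0]
wrist_force: [-0.4, -0.1, -0.7]
opening: 0.331
grasp_force: 59.4
```

>>> send_rows(
  dr=[
    [0, 0, 1.5],
    [0, 0, 3],
    [0, 0, 4.5],
    [0, 0, 6],
    [0, 0, 6.6],
    [0, 0, 6.6],
    [0, 0, 6.6],
    [0, 0, 6.6],
  ],
  xyz=[
    [0, 0, 0],
    [0, 0, 0],
    [0, 0, 0],
    [0, 0, 0],
    [0, 0, 0],
    [0, 0, 0],
    [0, 0, 0],
    [0, 0, 0],
  ],
  jaw=[0, 0, 0, 0, 0, 0, 0, 0],
)

```text
time_s: 7.4
eef_pos: [0.4793, -0.2795, 0.0994]
eef_rot: [0.0, 1.0, 0.015, 0.0]
wrist_force: [0.3, 0.2, 0.8]
opening: 0.333
grasp_force: 59.4
```

```bash
python3 - <<'E'
from h import *
im=shot("wrist","D");o=ctrl.get_obs();print(o['eef_pos'],o['eef_rot'],o['time_s'],o['q'])
cv2.imwrite("pics/Dc.png",cv2.resize(im,(800,600),interpolation=cv2.INTER_CUBIC))
E
```

```text
[ 0.47923263 -0.27961102  0.09936667] [-2.95840241e-06  9.99884227e-01  1.52161532e-02  2.06846582e-05] 7.45 [-7.42126057e-01  3.20996441e-01  1.77006564e+00  3.77099609e-05
  1.05050457e+00  7.98218043e-01]
```

View pics/Dc.png

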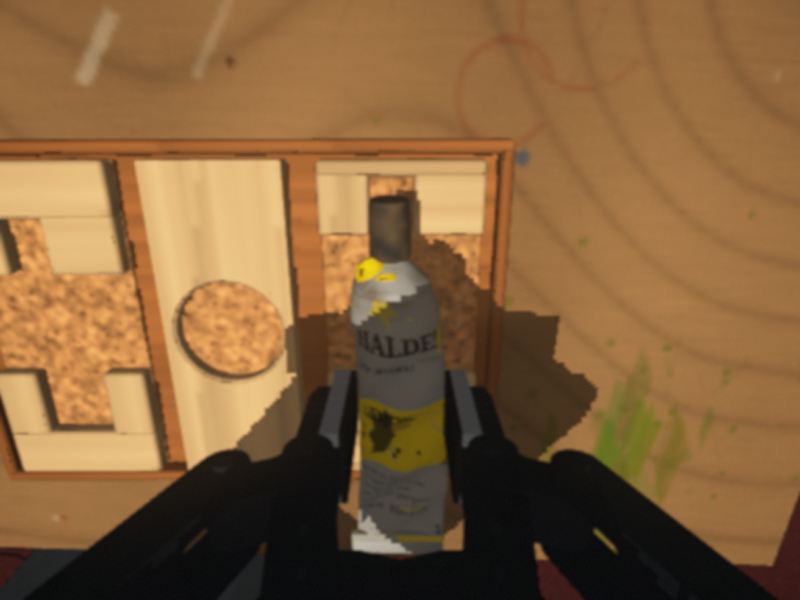

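```bash
python3 - <<'E'
from h import *
D,K,T=load("D");zb=.0994-.0225
c=ray(up([(355,548),(442,551)]),K,T,zb+.002)[:,:2].mean(0);t=ray(up([(371,197),(408,197)]),K,T,zb+.006)[:,:2]
print("cap ends",t.round(4).tolist());t=t.mean(0);d=t-c;y=np.arctan2(d[1],d[0])-np.arctan2(4,136);n=np.array([-np.sin(y),np.cos(y)])
print("len",np.linalg.norm(d).round(4),"tube mid",((c+t)/2-.002*n).round(4),"yaw",np.degrees(y).round(2))
def nest(px,z):return ray(up(px),K,T,z).round(4)[:,:2].tolist()
print("slot far end walls top",nest([(368,177),(415,177)],.016),"slot mouth",nest([(367,233),(418,233)],.016))
print("pocket shoulder corners(x=46,y=+-19.5)",nest([(322,234),(481,234)],.016))
yt=np.radians(1.76);R=np.array([[np.cos(yt),-np.sin(yt)],[np.sin(yt),np.cos(yt)]])
print("pred",(np.array([.4746,-.2803])+np.array([[71,14],[71,-5],[46,14],[46,-5],[46,19.5],[46,-19.5]])/1e3@R.T).round(4).tolist())
print("round ctr",nest([(231,330)],.008),"corner tr",nest([(514,141)],.013))
E
```

```text
cap ends [[0.5451, -0.2701], [0.5455, -0.2807]]
len 0.1353 tube mid [ 0.4777 -0.2807] yaw 1.09
slot far end walls top [[0.5442, -0.2651], [0.5448, -0.2848]] slot mouth [[0.5205, -0.2649], [0.5211, -0.287]]
pocket shoulder corners(x=46,y=+-19.5) [[0.5194, -0.2454], [0.5215, -0.3144]]
pred [[0.5451, -0.2641], [0.5457, -0.2831], [0.5201, -0.2649], [0.5207, -0.2839], [0.52, -0.2594], [0.5212, -0.2984]]
round ctr [[0.4693, -0.1991]] corner tr [[0.5603, -0.3253]]
```

>>> send_rows(
  dr=[
    [0, 0, 0],
    [0, 0, 0],
    [0, 0, 0],
    [0, 0, 0],
    [0, 0, 0],
    [0, 0, 0],
    [0, 0, 0],
    [0, 0, 0],
  ],
  xyz=[
    [-0.25, 0, 2],
    [-0.25, 0, 4],
    [-0.25, 0, 5.5],
    [-0.25, 0, 5.5],
    [-0.25, 0, 5.5],
    [-0.25, 0, 5.5],
    [-0.25, 0, 5.5],
    [-0.25, 0, 5.5],
  ],
  jaw=[0, 0, 0, 0, 0, 0, 0, 0],
)

```text
time_s: 8.45
eef_pos: [0.4769, -0.28, 0.0447]
eef_rot: [0.0, 1.0, 0.015, 0.0]
wrist_force: [-0.5, 0.8, -0.3]
opening: 0.328
grasp_force: 59.4
```

```bash
python3 - <<'E'
from h import *
im=shot("wrist","E");o=ctrl.get_obs();print(o['eef_pos'],o['eef_rot'],o['time_s'])
cv2.imwrite("pics/Ec.png",cv2.resize(im,(800,600),interpolation=cv2.INTER_CUBIC))
E
```

```text
[ 0.47678982 -0.27994815  0.04454129] [1.47567012e-04 9.99892084e-01 1.46893885e-02 1.44760026e-04] 8.5
```

View pics/Ec.png

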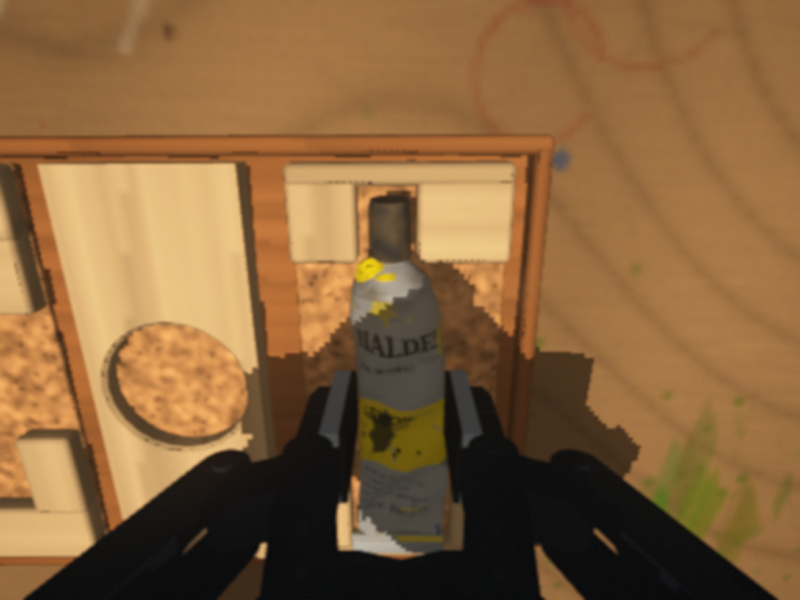

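```bash
python3 - <<'E'
from h import *
D,K,T=load("E");zb=.0445-.0225
r=lambda px,z:ray(up(px),K,T,z)[:,:2].round(4).tolist()
print("cap tip",r([(371,197),(408,197)],zb+.006),"top",r([(371,197),(408,197)],zb+.012))
print("crimp",r([(352,549),(442,551)],zb+.002))
print("slot end",r([(357,184),(417,184)],.016),"mouth",r([(356,261),(419,261)],.016),"round",r([(178,384)],.008))
E
```

```text
cap tip [[0.5427, -0.2707], [0.5431, -0.2813]] top [[0.5436, -0.271], [0.5439, -0.2812]]
crimp [[0.4074, -0.2644], [0.4073, -0.2992]]
slot end [[0.545, -0.2657], [0.5455, -0.2842]] mouth [[0.5203, -0.2653], [0.5209, -0.2859]] round [[0.4686, -0.1979]]
```

>>> send_rows(
  dr=[
    [0, 0, 0],
    [0, 0, 0],
    [0, 0, 0],
    [0, 0, 0],
    [0, 0, 0],
    [0, 0, 0],
    [0, 0, 0],
    [0, 0, 0],
  ],
  xyz=[
    [-0.08, -0.03, 0.4],
    [-0.08, -0.03, 0.8],
    [-0.08, -0.03, 1.1],
    [-0.08, -0.03, 1.35],
    [-0.08, -0.03, 1.35],
    [-0.08, -0.03, 1.35],
    [-0.08, -0.03, 1.35],
    [-0.08, -0.03, 1.35],
  ],
  jaw=[0, 0, 0, 0, 0, 0, 0, 0],
)

```text
time_s: 9.5
eef_pos: [0.4757, -0.2795, 0.031]
eef_rot: [-0.0, 1.0, 0.015, -0.0]
wrist_force: [-2.4, 1.4, 5.1]
opening: 0.332
grasp_force: 59.9
```

>>> send_rows(
  dr=[
    [0, 0, 0],
    [0, 0, 0],
    [0, 0, 0],
    [0, 0, 0],
    [0, 0, 0],
    [0, 0, 0],
    [0, 0, 0],
    [0, 0, 0],
  ],
  xyz=[
    [0, 0, 0],
    [0, 0, 0],
    [0, 0, 0],
    [0, 0, 0],
    [0, 0, -1.5],
    [0, 0, -5],
    [0, 0, -9],
    [0, 0, -12],
  ],
  jaw=[38, 42, 45, 45, 45, 45, 45, 45],
)

```text
time_s: 10.5
eef_pos: [0.4765, -0.2801, 0.1538]
eef_rot: [0.001, 1.0, 0.015, 0.001]
wrist_force: [0.1, 0.4, -0.5]
opening: 0.448
grasp_force: 0.0
```

```bash
python3 - <<'E'
from h import *
im=shot("wrist","F");o=ctrl.get_obs();print(o['eef_pos'],o['eef_rot'],o['time_s'],o['q'][5])
cv2.imwrite("pics/Fc.png",cv2.resize(im,(800,600),interpolation=cv2.INTER_CUBIC))
E
```

```text
[ 0.47820324 -0.28150327  0.15783536] [0.00297071 0.99988114 0.01479695 0.00315127] 10.55 0.7951980003111588
```

View pics/Fc.png

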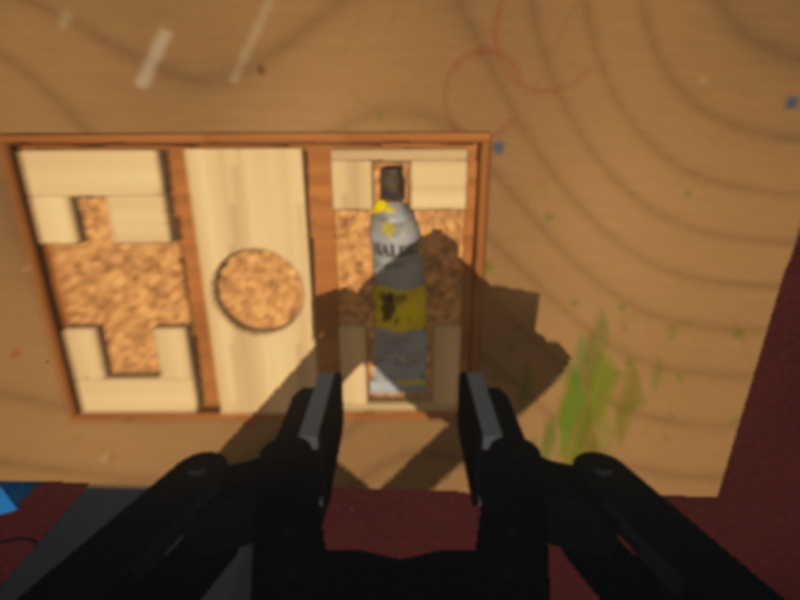

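>>> send_rows(
  dr=[
    [0, 0, -1.2],
    [0, 0, -2.6],
    [0, 0, -4],
    [0, 0, -5.4],
    [0, 0, -6.8],
    [0, 0, -8.2],
    [0, 0, -9],
    [0, 0, -9],
  ],
  xyz=[
    [0, -4, 0],
    [0, -9, 0],
    [0, -14, 0],
    [0, -20, 0],
    [-0.1, -25.5, 0],
    [-0.2, -31, 0],
    [-0.3, -36.5, 0],
    [-0.3, -41.3, 0],
  ],
  jaw=[50, 60, 65, 65, 65, 65, 65, 65],
)

```text
time_s: 11.55
eef_pos: [0.4607, 0.1351, 0.1519]
eef_rot: [0.0, 0.884, 0.468, 0.001]
wrist_force: [0.4, 0.6, 1.1]
opening: 0.651
grasp_force: 0.0
```

>>> send_rows(
  dr=[
    [0, 0, -1.5],
    [0, 0, -3],
    [0, 0, -4.5],
    [0, 0, -6],
    [0, 0, -7.5],
    [0, 0, -9],
    [0, 0, -9.1],
    [0, 0, -9.1],
  ],
  xyz=[
    [0, 0, 1],
    [0, 0, 2],
    [0, 0, 2],
    [0, 0, 2],
    [0, 0, 2],
    [0, 0, 2],
    [0, 0, 2],
    [0, 0, 2],
  ],
  jaw=[65, 65, 65, 65, 65, 65, 65, 65],
)

```text
time_s: 12.55
eef_pos: [0.4609, 0.1332, 0.1312]
eef_rot: [0.0, 0.573, 0.82, 0.0]
wrist_force: [-0.1, -0.4, -0.3]
opening: 0.654
grasp_force: 0.0
```

```bash
python3 - <<'E'
from h import *
im=shot("wrist","G");o=ctrl.get_obs();print(o['eef_pos'],o['eef_rot'],o['time_s'],"yawx",np.degrees(2*np.arctan2(o['eef_rot'][2],o['eef_rot'][1])))
_,K,T=load("G")
# expected pixels of short tube outline points
m=np.array([.4621,.1292]);y=np.radians(110.4);R=np.array([[np.cos(y),-np.sin(y)],[np.sin(y),np.cos(y)]])
for n,p,z in(("crimpL",(-51,13),.002),("crimpR",(-51,-13),.002),("tip",(51,5),.006),("mid",(0,0),.013)):
    w=np.r_[m+R@(np.array(p)/1e3),z];print(n,(proj(w,K,T)).round(1))
# low-saturation mask -> tube body
h=cv2.cvtColor(im,cv2.COLOR_BGR2HSV);M=((h[...,1]<75)&(h[...,2]>70)).astype(np.uint8);M[:, :170]=0;M[:,350:]=0;M[300:]=0
M=cv2.morphologyEx(M,cv2.MORPH_OPEN,np.ones((3,3)));n,l,st,ce=cv2.connectedComponentsWithStats(M)
for k in 1+np.argsort(-st[1:,4])[:4]:
    pts=np.argwhere(l==k)[:,::-1].astype(np.float32);print(st[k],ce[k].round(1),[np.round(v,1) for v in cv2.minAreaRect(pts)])
E
```

```text
[0.46086018 0.13314866 0.13110721] [1.84961115e-04 5.72554564e-01 8.19866588e-01 1.26859810e-04] 12.6 yawx 110.14288589500082
crimpL [[241.2 240.4]]
crimpR [[269.5 240.2]]
tip [[248.3 129.1]]
mid [[255.  192.2]]
[ 242  173  108   69 2788] [292.8 209.4] [array([294.5, 205.8]), array([ 65.7, 109.7]), np.float64(86.0)]
[288 146  62  32 702] [319.5 161.8] [array([320.2, 158.2]), array([67.7, 22.1]), np.float64(31.3)]
[319 242  24  50 435] [330.9 265.8] [array([331.3, 265.3]), array([51.5, 12.4]), np.float64(73.9)]
[244 179  25  17 368] [256.4 186.8] [array([256., 187.]), array([16., 24.]), np.float64(90.0)]
```

```bash
python3 - <<'E'
from h import *
G,K,T=load("G");u=lambda x,y:((x+.5)*S-.5,(y+.5)*S-.5)
g=cv2.cvtColor(G,cv2.COLOR_BGR2HSV)
print("col255 rows 225-252 S",g[225:252,255,1].tolist());print("V",g[225:252,255,2].tolist())
print("col248 rows 115-150 S",g[115:150,248,1].tolist());print("V",g[115:150,248,2].tolist())
for r in(137,195,210,228,235):print(r,"S",g[r,228:286,1].tolist())
print(137,"V",g[137,228:286,2].tolist())
E
```

```text
col255 rows 225-252 S [36, 37, 36, 38, 36, 36, 38, 37, 37, 35, 32, 29, 29, 28, 30, 39, 68, 115, 141, 142, 143, 140, 142, 141, 141, 143, 143]
V [155, 167, 177, 183, 183, 182, 183, 186, 191, 195, 198, 204, 205, 202, 198, 192, 183, 178, 176, 176, 177, 178, 178, 179, 179, 180, 182]
col248 rows 115-150 S [144, 143, 139, 132, 129, 132, 140, 143, 144, 143, 145, 146, 147, 143, 122, 73, 54, 57, 54, 51, 49, 49, 52, 54, 56, 57, 57, 58, 57, 55, 52, 51, 50, 45, 50]
V [175, 176, 178, 166, 130, 108, 135, 166, 177, 178, 176, 175, 167, 141, 100, 80, 81, 112, 157, 175, 178, 176, 176, 174, 173, 171, 166, 159, 148, 145, 143, 114, 86, 79, 77]
137 S [140, 142, 143, 142, 142, 141, 144, 149, 144, 146, 146, 145, 132, 93, 63, 57, 52, 49, 50, 52, 52, 54, 54, 51, 49, 44, 53, 89, 128, 143, 144, 145, 144, 144, 144, 144, 142, 144, 144, 143, 144, 143, 141, 132, 101, 54, 6, 25, 27, 4, 61, 110, 133, 143, 143, 143, 142, 142]
195 S [68, 75, 85, 98, 100, 109, 115, 124, 124, 124, 122, 115, 98, 88, 73, 67, 57, 62, 56, 58, 63, 72, 78, 84, 79, 81, 77, 72, 65, 53, 50, 49, 46, 50, 51, 56, 61, 70, 78, 91, 102, 46, 41, 62, 69, 
[... 428 characters left out ...]
, 37, 38, 36, 37, 35, 36, 36, 37, 37, 37, 37, 38, 37, 38, 37, 41, 52, 83, 110, 122, 127, 131, 134, 139, 140, 139, 142, 137, 132, 121, 108, 96]
235 S [138, 140, 136, 135, 131, 133, 134, 138, 136, 138, 138, 142, 138, 105, 55, 37, 34, 34, 34, 34, 34, 34, 33, 33, 33, 32, 32, 32, 32, 33, 32, 30, 29, 31, 31, 30, 32, 31, 31, 31, 32, 44, 83, 125, 137, 138, 134, 134, 136, 140, 140, 142, 139, 141, 140, 140, 140, 139]
137 V [82, 81, 82, 81, 81, 83, 90, 103, 113, 126, 143, 144, 120, 102, 110, 129, 143, 152, 164, 173, 176, 174, 170, 164, 157, 149, 139, 140, 159, 173, 177, 176, 174, 174, 175, 175, 176, 177, 177, 178, 179, 178, 175, 170, 161, 147, 135, 141, 142, 134, 151, 165, 174, 177, 178, 180, 181, 179]
```

>>> send_rows(
  dr=[
    [0, 0, 0],
    [0, 0, 0],
    [0, 0, 0],
    [0, 0, 0],
    [0, 0, 0],
    [0, 0, 0],
    [0, 0, 0],
    [0, 0, 0],
  ],
  xyz=[
    [0, 0, 5],
    [0, 0, 9],
    [0, 0, 10.9],
    [0, 0, 10.9],
    [0, 0, 10.9],
    [0, 0, 10.9],
    [0, 0, 10.9],
    [0, 0, 10.9],
  ],
  jaw=[65, 65, 65, 65, 45, 25, 0, 0],
)

```text
time_s: 13.6
eef_pos: [0.4618, 0.1332, 0.0234]
eef_rot: [0.001, 0.572, 0.821, 0.001]
wrist_force: [-2.1, 0.1, 5.8]
opening: 0.249
grasp_force: 58.3
```

>>> send_rows(
  dr=[
    [0, 0, 0],
    [0, 0, 0],
    [0, 0, 0],
    [0, 0, 0],
    [0, 0, 0],
    [0, 0, 0],
    [0, 0, 0],
    [0, 0, 0],
  ],
  xyz=[
    [0, 0, 0],
    [0, 0, 0],
    [0, 0, 0],
    [0, 0, -1],
    [0, 0, -4],
    [0, 0, -8],
    [0, 0, -8],
    [0, 0, -8],
  ],
  jaw=[0, 0, 0, 0, 0, 0, 0, 0],
)

```text
time_s: 14.6
eef_pos: [0.4607, 0.1332, 0.1021]
eef_rot: [0.0, 0.572, 0.821, 0.0]
wrist_force: [-0.5, -1.0, -0.1]
opening: 0.247
grasp_force: 58.5
```

>>> send_rows(
  dr=[
    [0, 0, 1.2],
    [0, 0, 2.6],
    [0, 0, 4],
    [0, 0, 5.4],
    [0, 0, 6.8],
    [0, 0, 8.2],
    [0, 0, 9],
    [0, 0, 9],
  ],
  xyz=[
    [-4, -1.2, 0],
    [-8, -2.5, 0],
    [-12, -3.7, 0],
    [-16, -5, 0],
    [-20, -6.2, 0],
    [-24.3, -7.5, 0],
    [-24.3, -7.5, 0],
    [-24.3, -7.5, 0],
  ],
  jaw=[0, 0, 0, 0, 0, 0, 0, 0],
)

```text
time_s: 15.6
eef_pos: [0.4736, -0.1208, 0.1005]
eef_rot: [-0.001, 0.882, 0.471, -0.001]
wrist_force: [0.5, 0.6, 0.1]
opening: 0.245
grasp_force: 58.5
```

>>> send_rows(
  dr=[
    [0, 0, 1.5],
    [0, 0, 3],
    [0, 0, 4.5],
    [0, 0, 6],
    [0, 0, 7.5],
    [0, 0, 9.07],
    [0, 0, 9.07],
    [0, 0, 9.07],
  ],
  xyz=[
    [0, 0, 1],
    [0, 0, 2],
    [0, 0, 3],
    [0, 0, 4],
    [0, 0, 5],
    [0, 0, 5.6],
    [0, 0, 5.6],
    [0, 0, 5.6],
  ],
  jaw=[0, 0, 0, 0, 0, 0, 0, 0],
)

```text
time_s: 16.6
eef_pos: [0.4745, -0.1203, 0.0457]
eef_rot: [-0.0, 1.0, 0.019, -0.0]
wrist_force: [0.3, -0.1, -0.7]
opening: 0.243
grasp_force: 58.5
```

```bash
python3 - <<'E'
from h import *
im=shot("wrist","H");o=ctrl.get_obs();print(o['eef_pos'],o['eef_rot'],o['time_s'],"yawx",np.degrees(2*np.arctan2(o['eef_rot'][2],o['eef_rot'][1])))
cv2.imwrite("pics/Hc.png",cv2.resize(im,(800,600),interpolation=cv2.INTER_CUBIC))
E
```

```text
[ 0.47467707 -0.1205057   0.04587296] [-5.19602076e-06  9.99836899e-01  1.80603090e-02 -7.09963128e-06] 16.65 yawx 2.069671482501073
```

View pics/Hc.png

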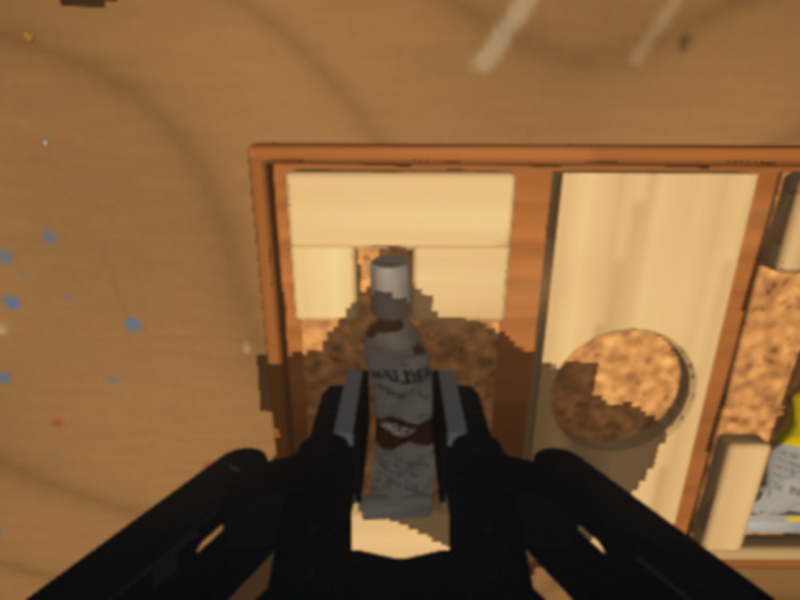

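```bash
python3 - <<'E'
from h import *
D,K,T=load("H");zb=.0459-.0225
r=lambda px,z:ray(up(px),K,T,z)[:,:2].round(4).tolist()
print("cap tip",r([(371,258),(408,258)],zb+.006),r([(371,258),(408,258)],zb+.011))
print("crimp",r([(361,516),(431,513)],zb+.002))
print("slot end",r([(357,247),(414,247)],.016),"mouth",r([(356,319),(417,319)],.016),"round",r([(622,388)],.008))
print("pocket end",r([(352,520),(449,520)],.016))
o=[load("E")]
E
```

```text
cap tip [[0.5223, -0.1108], [0.5227, -0.1219]] [[0.5237, -0.1111], [0.524, -0.1217]]
crimp [[0.4213, -0.1085], [0.4237, -0.1347]]
slot end [[0.5223, -0.1055], [0.523, -0.124]] mouth [[0.497, -0.1053], [0.4978, -0.1262]] round [[0.4693, -0.2056]]
pocket end [[0.4102, -0.1043], [0.4116, -0.1432]]
```

>>> send_rows(
  dr=[
    [0, 0, -0.1],
    [0, 0, -0.1],
    [0, 0, -0.1],
    [0, 0, -0.1],
    [0, 0, -0.1],
    [0, 0, -0.1],
    [0, 0, -0.1],
    [0, 0, -0.1],
  ],
  xyz=[
    [-0.28, -0.06, 0.2],
    [-0.28, -0.06, 0.5],
    [-0.28, -0.06, 0.8],
    [-0.28, -0.06, 1.1],
    [-0.28, -0.06, 1.3],
    [-0.28, -0.06, 1.45],
    [-0.28, -0.06, 1.45],
    [-0.28, -0.06, 1.45],
  ],
  jaw=[0, 0, 0, 0, 0, 0, 0, 0],
)

```text
time_s: 17.65
eef_pos: [0.4718, -0.1203, 0.0314]
eef_rot: [0.0, 1.0, 0.022, -0.0]
wrist_force: [-1.4, -0.0, 1.9]
opening: 0.245
grasp_force: 59.0
```

>>> send_rows(
  dr=[
    [0, 0, 0],
    [0, 0, 0],
    [0, 0, 0],
    [0, 0, 0],
    [0, 0, 0],
    [0, 0, 0],
    [0, 0, 0],
    [0, 0, 0],
  ],
  xyz=[
    [0, 0, 0],
    [0, 0, 0],
    [0, 0, 0],
    [0, 0, 0],
    [0, 0, -1.5],
    [0, 0, -5],
    [0, 0, -9],
    [0, 0, -12],
  ],
  jaw=[30, 34, 38, 38, 38, 38, 38, 38],
)

```text
time_s: 18.65
eef_pos: [0.4724, -0.1205, 0.1541]
eef_rot: [0.001, 1.0, 0.022, 0.001]
wrist_force: [-0.0, -0.7, 0.7]
opening: 0.379
grasp_force: 0.0
```

```bash
python3 - <<'E'
from h import *
im=shot("wrist","I");o=ctrl.get_obs();print(o['eef_pos'],o['eef_rot'],o['time_s'])
_,K,T=load("I");h=cv2.cvtColor(im,cv2.COLOR_BGR2HSV)
m=np.array([.4694,-.1205]);y=np.radians(1.76);R=np.array([[np.cos(y),-np.sin(y)],[np.sin(y),np.cos(y)]])
P=lambda x,yy,z:proj(np.r_[m+R@(np.array([x,yy])/1e3),z],K,T)[0]
# sample saturation along nest x line (cap y=5, and crimp y=0) and across the cap / crimp
def prof(a,b,z,n=24):
    pts=np.array([P(*(np.array(a)+t*(np.array(b)-a)),z) for t in np.linspace(0,1,n)],np.float32)
    return cv2.remap(h[...,1],pts[:,:1],pts[:,1:],1).ravel().tolist()
print("x 38..61 @y5",prof((38,5),(61,5),.014));print("x -60..-37 y0",prof((-60,0),(-37,0),.010))
print("y -6..17 @x44",prof((44,-6),(44,17),.014));print("y -20..26 @x-44 step2",prof((-44,-20),(-44,26),.011))
E
```

```text
[ 0.47445833 -0.12149879  0.15784614] [0.00203264 0.99975776 0.02161683 0.00360543] 18.7
x 38..61 @y5 [48, 53, 58, 62, 62, 61, 59, 54, 51, 50, 55, 65, 104, 140, 144, 130, 119, 115, 114, 113, 113, 113, 113, 112]
x -60..-37 y0 [128, 126, 126, 129, 135, 139, 126, 103, 75, 54, 42, 41, 43, 43, 47, 50, 50, 51, 53, 53, 52, 52, 55, 54]
y -6..17 @x44 [120, 133, 150, 149, 116, 65, 58, 59, 61, 61, 60, 59, 58, 61, 73, 108, 145, 157, 158, 154, 138, 123, 119, 112]
y -20..26 @x-44 step2 [126, 131, 152, 129, 55, 50, 48, 50, 48, 50, 50, 53, 53, 53, 53, 60, 94, 151, 136, 126, 128, 128, 129, 128]
```

>>> send_rows(
  dr=[
    [0, 0, 0],
    [0, 0, 0],
    [0, 0, 0],
    [0, 0, 0],
    [0, 0, 0],
    [0, 0, 0],
    [0, 0, 0],
    [0, 0, 0],
  ],
  xyz=[
    [0.5, -5, -1],
    [1, -11, -3],
    [1.5, -17, -3],
    [2, -23, -3],
    [2.5, -29, -3],
    [3, -35, -3],
    [3.5, -41, -3],
    [4, -46, -3],
  ],
  jaw=[40, 50, 60, 75, 75, 75, 75, 75],
)

```text
time_s: 19.7
eef_pos: [0.4918, 0.3435, 0.1823]
eef_rot: [-0.0, 1.0, 0.022, 0.001]
wrist_force: [1.1, -0.3, -0.9]
opening: 0.751
grasp_force: 0.0
```

```bash
cat > dip.py <<'E'
from h import *
import sys
tag=sys.argv[1];im=shot("wrist",tag);o=ctrl.get_obs();print(o['eef_pos'],o['time_s'],"yaw",np.degrees(2*np.arctan2(o['eef_rot'][2],o['eef_rot'][1])))
_,K,T=load(tag);g=cv2.GaussianBlur(im,(3,3),0).max(2)
print("expect px",proj([.4941,.3838,.013],K,T).round(0))
for th in(60,80):
    m=(g<th).astype(np.uint8);m[300:]=0;n,l,st,ce=cv2.connectedComponentsWithStats(m)
    for k in range(1,n):
        if 150<st[k][4]<8000:
            w=ray([ce[k]],K,T,.013)[0];print(th,st[k],ce[k].round(1),w.round(4))
E
python3 dip.py J
```

```text
[0.49144375 0.34839854 0.18255993] 19.75 yaw 2.634899125758594
expect px [[214. 169.]]
60 [ 128  244   66   56 1646] [169.1 279.7] [0.364  0.4337 0.013 ]
60 [ 291  244   94   56 2671] [335.5 280.3] [0.3711 0.2483 0.013 ]
80 [   0    0   68  197 3077] [25.2 84.8] [0.5649 0.5529 0.013 ]
80 [ 393    0   72   48 1948] [431.8  20.9] [0.6315 0.1998 0.013 ]
80 [474   0  38  14 373] [493.6   4.9] [0.6455 0.1512 0.013 ]
80 [352  13  21  14 155] [361.9  19.8] [0.6297 0.2589 0.013 ]
80 [157  15  30  23 240] [170.9  22.9] [0.6204 0.42   0.013 ]
80 [ 44  16  18  30 291] [53.  29.9] [0.6107 0.5205 0.013 ]
80 [176  24  42  41 431] [197.8  47.1] [0.6026 0.3976 0.013 ]
80 [ 56  58  39  52 518] [72.4 87.6] [0.5643 0.511  0.013 ]
80 [187 162  28  18 158] [199.4 173.6] [0.4885 0.398  0.013 ]
80 [248 164  27  30 250] [261.3 179. ] [0.4857 0.3368 0.013 ]
80 [269 169  34  34 394] [285.4 184.1] [0.4814 0.3126 0.013 ]
80 [301 205  51  31 418] [325.5 218.1] [0.4462 0.2684 0.013 ]
80 [343 231  16  18 200] [350.8 238.9] [0.4233 0.2387 0.013 ]
80 [  0 259  76  23 769] [ 42.8 267.2] [0.3741 0.5713 0.013 ]
80 [ 61 264  76  36 907] [ 89.  285.5] [0.3523 0.5239 0.013 ]
80 [   0  269   59   31 1225] [ 23.4 287.7] [0.3462 0.598  0.013 ]
```

```bash
python3 - <<'E'
from h import *
im,K,T=load("J");g=cv2.GaussianBlur(im,(3,3),0).astype(int);ch=g.max(2)-g.min(2);v=g.max(2)
print("v rows 135-215 step4, cols 170-262 step 4")
for r in range(136,214,5):print(r,' '.join(f"{v[r,c]}/{ch[r,c]}" for c in range(172,264,5)))
m=((ch<32)&(v<130)).astype(np.uint8);m[240:]=0;m=cv2.morphologyEx(m,cv2.MORPH_OPEN,np.ones((3,3)))
n,l,st,ce=cv2.connectedComponentsWithStats(m)
for k in range(1,n):
    if st[k][4]>80:print(st[k],ce[k].round(1),ray([ce[k]],K,T,.013)[0].round(4))
E
```

```text
v rows 135-215 step4, cols 170-262 step 4
136 182/102 184/104 184/104 189/102 167/85 122/57 64/24 55/18 75/29 136/70 177/99 186/105 187/104 187/103 186/103 181/101 177/99 178/98 181/95
141 183/104 184/104 182/103 155/79 124/46 117/36 131/41 123/34 89/23 61/20 123/66 173/97 188/104 187/103 183/101 176/99 174/98 179/100 182/102
146 183/103 184/104 172/87 141/67 112/49 119/73 136/86 138/87 133/67 106/42 88/32 144/79 184/101 186/103 181/101 174/98 175/98 180/101 181/102
151 186/103 180/100 146/76 107/53 107/66 130/82 134/85 135/85 136/85 130/65 102/41 126/64 169/94 184/102 178/99 175/99 181/102 184/103 183/102
156 185/105 171/92 130/68 95/48 113/70 128/81 129/82 130/83 132/84 132/74 110/53 128/61 163/92 182/101 177/99 177/100 180/102 181/102 180/102
161 183/103 169/94 124/66 83/42 107/65 123/78 124/79 124/79 125/80 126/78 105/57 126/67 161/91 180/102 177/100 180/101 182/103 181/102 177/100
166 168/96 169/94 137/72 78/33 89/51 114/72 121/77 120/76 121/77 116/68 107/55 140/74 171/97 177/101 179/102 182/102 182/103 145/83 88/49
171 183/104 175/100 150/79 108/50 63/23 89/48 114/69 116/74 109
[... 1384 characters left out ...]
 0   82   53 2843] [431.2  21.9] [0.6307 0.2002 0.013 ]
[473   0  39  14 394] [493.3   5. ] [0.6454 0.1515 0.013 ]
[ 24   7  39  40 662] [46.8 25.6] [0.6138 0.5252 0.013 ]
[292  17  31  10 152] [308.   21.9] [0.6262 0.3042 0.013 ]
[106  27  15  10  97] [112.4  31. ] [0.6121 0.4701 0.013 ]
[ 55  46  45  63 690] [74.9 82.7] [0.5686 0.5081 0.013 ]
[399  81  34  47 936] [416.4 102.6] [0.5648 0.1988 0.013 ]
[375 101  18  21 293] [383.6 111.6] [0.5556 0.2272 0.013 ]
[198 135  24  12 127] [209.5 139.4] [0.5229 0.3879 0.013 ]
[189 169  27  12 152] [201.9 175.7] [0.4866 0.3956 0.013 ]
[125 175  16  10  86] [132.7 178.7] [0.4805 0.4641 0.013 ]
[212 220  16   8  87] [219.7 223.4] [0.4354 0.3778 0.013 ]
```

```bash
cat > dip2.py <<'E'
from h import *
import sys
from scipy.optimize import least_squares
im,K,T=load(sys.argv[1]);c0=np.array(eval(sys.argv[2]));g=cv2.GaussianBlur(im,(3,3),0).astype(float);r=(g.max(2)-g.min(2))/g.max(2)
p=proj([*c0,.013],K,T)[0];m=((r<.51)|(r>.61)).astype(np.uint8);w=np.zeros_like(m);cv2.circle(w,tuple(int(v) for v in p),38,1,-1);m&=w
m=cv2.morphologyEx(m,cv2.MORPH_CLOSE,np.ones((5,5)));m=cv2.morphologyEx(m,cv2.MORPH_OPEN,np.ones((5,5)))
n,l,st,ce=cv2.connectedComponentsWithStats(m);k=1+st[1:,4].argmax();b=st[k];print("blob",b,ce[k].round(1))
t=np.linspace(0,6.283,90);cc=np.c_[np.cos(t),np.sin(t)]*.0225
def ext(c):
    q=np.vstack([proj(np.c_[cc+c,np.full(90,z)],K,T) for z in(.0005,.026)]);return np.r_[q.min(0),q.max(0)]
obs=np.array([b[0]-.5,b[1]-.5,b[0]+b[2]-.5,b[1]+b[3]-.5]);s=least_squares(lambda c:ext(c)-obs,c0);print("ctr",s.x.round(4),"resid",s.fun.round(1))
hull=cv2.convexHull(np.argwhere(l==k)[:,::-1].astype(np.float32));print("ellipse",cv2.fitEllipse(hull))
E
python3 dip2.py J "[.500,.388]"
```

```text
blob [ 183  128   45   55 1751] [203. 157.]
ctr [0.508  0.3911] resid [-2.8  1.7  3.  -1.6]
ellipse ((203.15966796875, 156.54449462890625), (46.57764434814453, 57.06012725830078), 167.2533416748047)
```

>>> send_rows(
  dr=[
    [0, 0, 0],
    [0, 0, 0],
    [0, 0, 0],
    [0, 0, 0],
    [0, 0, 0],
    [0, 0, 0],
    [0, 0, 0],
    [0, 0, 0],
  ],
  xyz=[
    [1, -2, 2],
    [1.7, -4.2, 5],
    [1.7, -4.2, 5],
    [1.7, -4.2, 5],
    [1.7, -4.2, 5],
    [1.7, -4.2, 5],
    [1.7, -4.2, 5],
    [1.7, -4.2, 5],
  ],
  jaw=[75, 75, 75, 75, 75, 75, 75, 75],
)

```text
time_s: 20.75
eef_pos: [0.5073, 0.3836, 0.1315]
eef_rot: [-0.0, 1.0, 0.021, 0.0]
wrist_force: [-0.2, -0.1, 0.4]
opening: 0.749
grasp_force: 0.0
```

```bash
python3 - <<'E'
from h import *
im=shot("wrist","L");o=ctrl.get_obs();print(o['eef_pos'],o['time_s'])
_,K,T=load("L");g=cv2.GaussianBlur(im,(3,3),0).astype(int);v=g.max(2);ch=100*(v-g.min(2))//v
p=proj([.508,.391,.013],K,T)[0].round().astype(int);print(p)
for r in range(p[1]-48,p[1]+49,6):print(r,' '.join(f"{v[r,c]}/{ch[r,c]}" for c in range(p[0]-48,p[0]+49,6)))
E
python3 dip2.py L "[.508,.391]"
```

```text
[0.50725499 0.38364543 0.1314354 ] 20.8
[246 189]
141 211/32 175/56 174/55 174/56 174/55 178/55 205/50 206/49 185/53 191/23 191/18 165/54 166/56 175/56 179/56 180/57 181/57
147 202/36 174/56 171/56 175/56 175/56 182/54 205/50 208/50 184/54 185/36 189/24 162/56 172/56 177/56 179/56 179/56 179/56
153 189/46 173/56 174/56 176/56 176/56 189/53 205/49 205/50 179/55 181/45 177/39 163/56 175/56 177/56 179/55 178/56 181/56
159 178/53 171/56 176/56 177/56 178/56 195/52 206/49 201/51 178/56 176/55 167/53 171/56 180/57 181/56 184/54 181/56 180/56
165 174/56 176/56 178/56 179/56 181/56 186/54 207/49 136/47 74/37 70/35 113/47 175/56 181/56 181/56 182/55 181/56 180/56
171 178/57 178/56 179/56 179/56 181/56 178/56 62/30 51/33 50/30 44/34 51/29 51/33 97/55 84/55 84/54 83/55 151/56
177 175/56 177/56 179/56 180/56 181/56 66/37 83/22 132/31 128/50 107/45 110/22 44/31 46/32 83/55 84/55 83/56 79/55
183 184/51 183/53 180/56 181/56 176/56 91/23 125/60 125/63 86/61 59/59 58/58 58/53 48/29 77/53 83/55 81/54 76/56
189 130/57 84/55 154/57 147/57 84/54 70/34 61/60 58/60 58/60 57/59 58/58 58/58 57/38 73/52 83/56
[... 382 characters left out ...]
/35 39/38 44/31 46/30 47/29 72/51 74/55 79/56 77/57 78/56
219 174/56 121/57 137/57 83/56 79/56 69/56 77/54 58/32 49/28 48/27 49/34 77/54 76/56 75/57 78/56 75/56 78/53
225 175/57 175/57 173/57 86/56 76/56 70/57 81/55 82/56 81/55 81/56 80/56 79/56 73/56 77/57 80/52 80/50 77/54
231 175/57 175/57 168/57 140/57 77/55 73/56 81/56 81/56 88/46 81/54 79/55 74/56 75/56 78/56 80/52 75/56 74/56
237 172/56 164/57 160/57 168/57 80/56 73/57 81/56 80/56 80/57 80/56 76/56 74/56 78/56 77/55 77/57 73/57 70/55
blob [ 223  152   53   71 1918] [247.4 189.3]
ctr [0.5101 0.3881] resid [-2.1  4.7  2.1 -4.7]
ellipse ((246.50067138671875, 187.38272094726562), (55.83161544799805, 73.44025421142578), 163.69952392578125)
```

```bash
python3 - <<'E'
from h import *
im,K,T=load("L")
print("ctr",ray([(249,193)],K,T,.013).round(4));print("T",T[:3,3].round(4))
print("width",ray([(225,195),(273.5,195)],K,T,.026).round(4).tolist())
for c in((.508,.391),(.505,.388)):
  for z in(0,.026):
    t=np.linspace(0,6.283,90);q=proj(np.c_[np.cos(t)*.0225+c[0],np.sin(t)*.0225+c[1],np.full(90,z)],K,T);print(c,z,q.min(0).round(0),q.max(0).round(0))
# the two small ones, for comparing
g=cv2.GaussianBlur(im,(3,3),0).astype(float);r=(g.max(2)-g.min(2))/g.max(2);m=((r<.47)&(g.max(2)<80)).astype(np.uint8);m=cv2.morphologyEx(m,cv2.MORPH_CLOSE,np.ones((3,3)));n,l,st,ce=cv2.connectedComponentsWithStats(m)
for k in range(1,n):
    if st[k][4]>100:print(st[k],ray([ce[k]],K,T,.013)[0].round(3))
E
```

```text
ctr [[0.5042 0.3882 0.013 ]]
T [0.5924 0.3863 0.256 ]
width [[0.5065, 0.4069, 0.026], [0.5081, 0.3687, 0.026]]
(0.508, 0.391) 0 [220. 158.] [272. 208.]
(0.508, 0.391) 0.026 [217. 166.] [274. 220.]
(0.505, 0.388) 0 [224. 162.] [275. 211.]
(0.505, 0.388) 0.026 [220. 170.] [277. 223.]
[   0    0   95  254 5885] [0.562 0.551 0.013]
[ 66  10  24  64 671] [0.613 0.515 0.013]
[477  20  35  48 856] [0.626 0.215 0.013]
[435  24  30  20 269] [0.629 0.252 0.013]
[208  27  45  43 478] [0.617 0.409 0.013]
[236  86  28  10 193] [0.586 0.39  0.013]
[ 75  91  41  54 575] [0.558 0.511 0.013]
[ 223  165   53   58 1242] [0.502 0.387 0.013]
[147 209  30  25 290] [0.479 0.46  0.013]
[142 222  27  22 229] [0.461 0.471 0.013]
[    0   242   512   142 32313] [0.349 0.374 0.013]
[245 257  30  37 688] [0.425 0.376 0.013]
```

>>> send_rows(
  dr=[
    [0, 0, 0],
    [0, 0, 0],
    [0, 0, 0],
    [0, 0, 0],
    [0, 0, 0],
    [0, 0, 0],
    [0, 0, 0],
    [0, 0, 0],
  ],
  xyz=[
    [-0.2, -0.4, 3],
    [-0.2, -0.4, 6],
    [-0.2, -0.4, 9],
    [-0.2, -0.4, 10.1],
    [-0.2, -0.4, 10.1],
    [-0.2, -0.4, 10.1],
    [-0.2, -0.4, 10.1],
    [-0.2, -0.4, 10.1],
  ],
  jaw=[75, 75, 75, 75, 75, 65, 55, 45],
)

```text
time_s: 21.8
eef_pos: [0.5059, 0.3881, 0.0321]
eef_rot: [-0.0, 1.0, 0.022, 0.001]
wrist_force: [-0.6, -1.0, 5.7]
opening: 0.462
grasp_force: 50.9
```

>>> send_rows(
  dr=[
    [0, 0, 0],
    [0, 0, 0],
    [0, 0, 0],
    [0, 0, 0],
    [0, 0, 0],
    [0, 0, 0],
    [0, 0, 0],
    [0, 0, 0],
  ],
  xyz=[
    [0, 0, 0],
    [0, 0, 0],
    [0, 0, 0],
    [0, 0, 0],
    [0, 0, -1],
    [0, 0, -4],
    [0, 0, -9],
    [0, 0, -9],
  ],
  jaw=[35, 20, 0, 0, 0, 0, 0, 0],
)

```text
time_s: 22.8
eef_pos: [0.5083, 0.3894, 0.1263]
eef_rot: [-0.002, 1.0, 0.022, 0.005]
wrist_force: [1.7, -0.2, 0.1]
opening: 0.457
grasp_force: 60.4
```

```bash
python3 - <<'E'
from h import *
im=shot("wrist","M");o=ctrl.get_obs();print(o['eef_pos'],o['eef_rot'],o['time_s'],o['opening'],o['grasp_force'],o['q'])
g=cv2.GaussianBlur(im,(3,3),0).astype(int);v=g.max(2);ch=100*(v-g.min(2))//v
for r in range(225,361,8):print(r,' '.join(f"{v[r,c]}/{ch[r,c]}" for c in range(190,323,8)))
E
```

```text
[0.50673575 0.38850527 0.12361007] [-0.0012433   0.99976501  0.02148459  0.0026049 ] 22.85 0.45684505897351985 60.42320526481973 [ 4.68547493e-01  4.46314654e-01  1.53830633e+00 -1.10288573e-05
  1.15119888e+00  1.99637562e+00]
225 180/56 182/57 162/57 108/57 62/41 50/28 38/28 42/26 43/25 36/25 38/23 34/26 37/24 78/55 82/53 76/55 77/54
233 182/57 182/56 181/56 164/56 44/29 41/26 42/23 49/22 46/19 48/20 44/20 37/21 37/21 56/39 78/56 73/56 77/55
241 181/56 183/56 84/3 34/23 42/26 55/21 55/58 54/61 54/59 53/60 54/61 48/39 40/20 30/20 69/1 75/36 79/56
249 152/56 61/37 83/3 26/30 49/22 54/59 53/58 53/60 52/59 52/61 53/60 53/60 51/49 27/18 55/3 69/2 32/34
257 31/32 67/5 71/4 26/30 36/25 52/59 52/61 51/58 50/60 50/60 50/60 52/59 45/53 52/17 24/12 70/2 22/18
265 30/26 73/5 48/10 25/28 37/24 42/35 50/60 50/60 49/59 49/59 49/61 50/58 35/20 39/17 19/21 70/2 45/4
273 36/16 72/5 26/26 22/27 34/23 37/21 40/20 46/50 48/58 48/56 32/40 30/23 40/20 37/18 18/22 67/2 69/1
281 31/16 88/3 24/20 21/28 42/21 38/23 36/22 34/20 32/21 33/24 37/18 40/20 34/20 53/35 17/17 68/2 52/3
289 24/20 26/15 24/20 41/48 11
[... 228 characters left out ...]
57 170/57 166/57 149/57 80/55 76/56 75/56 172/57 182/56 20/25 18/11 19/10
313 20/15 20/15 22/18 128/57 148/58 146/57 147/57 146/56 161/57 154/57 72/56 71/56 163/57 181/56 54/51 18/11 18/11
321 18/5 18/11 34/5 79/58 78/58 80/57 79/58 78/57 77/58 76/59 76/59 74/59 75/60 72/58 51/54 22/0 18/11
329 17/5 17/5 73/58 74/58 77/57 79/58 78/58 79/59 80/58 76/57 75/58 77/57 73/57 73/57 74/59 17/5 17/5
337 17/5 16/6 55/56 80/60 78/58 78/58 78/58 79/59 77/58 76/59 77/58 75/58 70/58 38/28 74/58 17/11 16/6
345 16/6 17/11 34/44 76/59 79/59 78/58 80/58 80/58 78/58 76/59 77/59 77/58 124/12 74/55 76/59 16/6 16/6
353 16/6 16/0 16/6 22/22 22/22 24/29 60/56 76/57 77/58 77/59 68/57 39/46 40/7 22/22 21/19 16/6 16/6
```

```bash
python3 - <<'E'
from h import *
im,K,T=load("M");g=cv2.GaussianBlur(im,(3,3),0).astype(float);r=(g.max(2)-g.min(2))/g.max(2)
o=[.5067,.3885]
for rad in(.0195,.0225):
  for z in(.0915,.1175):
    t=np.linspace(0,6.283,90);q=proj(np.c_[np.cos(t)*rad+o[0],np.sin(t)*rad+o[1],np.full(90,z)],K,T);print(rad,z,q.min(0).round(0),q.max(0).round(0))
for c in(246,254,262):print(c,[(y,int(g[y,c].max()),round(r[y,c],2)) for y in list(range(208,228,2))+list(range(270,306,3))])
for tag in("F","I"):
    pass
E
```

```text
0.0195 0.0915 [222. 210.] [290. 270.]
0.0195 0.1175 [216. 230.] [295. 299.]
0.0225 0.0915 [217. 205.] [295. 274.]
0.0225 0.1175 [210. 225.] [301. 304.]
246 [(208, 77, np.float64(0.47)), (210, 68, np.float64(0.28)), (212, 60, np.float64(0.27)), (214, 51, np.float64(0.29)), (216, 49, np.float64(0.31)), (218, 47, np.float64(0.3)), (220, 43, np.float64(0.3)), (222, 42, np.float64(0.31)), (224, 42, np.float64(0.29)), (226, 41, np.float64(0.27)), (270, 49, np.float64(0.59)), (273, 46, np.float64(0.5)), (276, 38, np.float64(0.21)), (279, 37, np.float64(0.22)), (282, 33, np.float64(0.21)), (285, 30, np.float64(0.23)), (288, 31, np.float64(0.26)), (291, 33, np.float64(0.21)), (294, 36, np.float64(0.22)), (297, 39, np.float64(0.21)), (300, 51, np.float64(0.22)), (303, 136, np.float64(0.54))]
254 [(208, 67, np.float64(0.39)), (210, 52, np.float64(0.31)), (212, 45, np.float64(0.36)), (214, 40, np.float64(0.38)), (216, 36, np.float64(0.39)), (218, 33, np.float64(0.39)), (220, 32, np.float64(0.38)), (222, 36, np.float64(0.33)), (224, 42, np.float64(0.26)), (226, 44, np.float64(0.25)), (270, 49, np
[... 274 characters left out ...]
)), (300, 44, np.float64(0.2)), (303, 91, np.float64(0.47))]
262 [(208, 68, np.float64(0.44)), (210, 51, np.float64(0.31)), (212, 46, np.float64(0.3)), (214, 42, np.float64(0.36)), (216, 39, np.float64(0.36)), (218, 38, np.float64(0.32)), (220, 35, np.float64(0.31)), (222, 33, np.float64(0.33)), (224, 34, np.float64(0.29)), (226, 38, np.float64(0.24)), (270, 49, np.float64(0.59)), (273, 48, np.float64(0.56)), (276, 36, np.float64(0.25)), (279, 32, np.float64(0.22)), (282, 34, np.float64(0.24)), (285, 39, np.float64(0.21)), (288, 42, np.float64(0.21)), (291, 43, np.float64(0.21)), (294, 42, np.float64(0.19)), (297, 42, np.float64(0.19)), (300, 44, np.float64(0.2)), (303, 60, np.float64(0.4))]
```

>>> send_rows(
  dr=[
    [0, 0, 0],
    [0, 0, 0],
    [0, 0, 0],
    [0, 0, 0],
    [0, 0, 0],
    [0, 0, 0],
    [0, 0, 0],
    [0, 0, 0],
  ],
  xyz=[
    [-0.1, 1, -2],
    [-0.5, 5, -3],
    [-1, 10, -3],
    [-1.5, 15, -3],
    [-2, 20, -3],
    [-2.5, 25, -3],
    [-3, 30, -3],
    [-3.5, 35, -3],
  ],
  jaw=[0, 0, 0, 0, 0, 0, 0, 0],
)

```text
time_s: 23.85
eef_pos: [0.4839, 0.0351, 0.1493]
eef_rot: [-0.0, 1.0, 0.022, -0.001]
wrist_force: [0.8, -0.6, 0.4]
opening: 0.456
grasp_force: 60.4
```

>>> send_rows(
  dr=[
    [0, 0, 0],
    [0, 0, 0],
    [0, 0, 0],
    [0, 0, 0],
    [0, 0, 0],
    [0, 0, 0],
    [0, 0, 0],
    [0, 0, 0],
  ],
  xyz=[
    [-0.5, 5, 0],
    [-1, 10, 0],
    [-1.5, 15, 0],
    [-2, 20, 0],
    [-2.5, 23.7, 2],
    [-2.5, 23.7, 5],
    [-2.5, 23.7, 5],
    [-2.5, 23.7, 5],
  ],
  jaw=[0, 0, 0, 0, 0, 0, 0, 0],
)

```text
time_s: 24.85
eef_pos: [0.4703, -0.201, 0.1005]
eef_rot: [-0.0, 1.0, 0.022, -0.0]
wrist_force: [0.3, -0.2, -0.5]
opening: 0.456
grasp_force: 60.5
```

```bash
python3 - <<'E'
from h import *
im=shot("wrist","N");o=ctrl.get_obs();print(o['eef_pos'],o['eef_rot'],o['time_s'],o['opening'])
# round recess from I and F: cork ellipse at wall-top edge
for tag in("I","F","B"):
    im,K,T=load(tag);p=proj([.4717,-.2005,.012],K,T)[0]
    h=cv2.cvtColor(im,cv2.COLOR_BGR2HSV);g=cv2.GaussianBlur(im,(0,0),.8).astype(np.float32)
    pts=[]
    for t in np.linspace(0,6.283,72,endpoint=False):
        d=np.array([np.cos(t),np.sin(t)])*.001
        P=np.array([proj([.4717+d[0]*k,-.2005+d[1]*k,.016],K,T)[0] for k in np.arange(20,31,.25)],np.float32)
        v=cv2.remap(g,P[:,:1],P[:,1:],1).reshape(len(P),3);G=np.abs(np.gradient(v,axis=0)).sum(1);pts.append(20+.25*G.argmax())
    pts=np.array(pts);t=np.linspace(0,6.283,72,endpoint=False)
    from scipy.optimize import least_squares
    s=least_squares(lambda q:q[0]+q[1]*np.cos(t)+q[2]*np.sin(t)-pts,[25,0,0],loss='soft_l1');print(tag,s.x.round(2),np.median(abs(s.fun)).round(2))
E
```

```text
[ 0.47079156 -0.20119124  0.10108507] [2.56431368e-04 9.99760397e-01 2.18851660e-02 3.51023869e-04] 24.9 0.4588497189179413
I [25.75 -0.33 -0.61] 0.59
F [26.07 -0.8  -0.76] 0.4
B [26.08  0.22 -0.08] 1.02
```

>>> send_rows(
  dr=[
    [0, 0, 0],
    [0, 0, 0],
    [0, 0, 0],
    [0, 0, 0],
    [0, 0, 0],
    [0, 0, 0],
    [0, 0, 0],
    [0, 0, 0],
  ],
  xyz=[
    [0.08, 0, 2],
    [0.08, 0, 4],
    [0.08, 0, 4.8],
    [0.08, 0, 5.2],
    [0.08, 0, 5.6],
    [0.08, 0, 6],
    [0.08, 0, 6],
    [0.08, 0, 6],
  ],
  jaw=[0, 0, 0, 0, 0, 0, 0, 0],
)

```text
time_s: 25.9
eef_pos: [0.4712, -0.2014, 0.0404]
eef_rot: [0.0, 1.0, 0.021, 0.0]
wrist_force: [0.2, 0.3, -0.7]
opening: 0.456
grasp_force: 60.5
```

>>> send_rows(
  dr=[
    [0, 0, 0],
    [0, 0, 0],
    [0, 0, 0],
    [0, 0, 0],
    [0, 0, 0],
    [0, 0, 0],
    [0, 0, 0],
    [0, 0, 0],
  ],
  xyz=[
    [0, 0, 0.08],
    [0, 0, 0.08],
    [0, 0, 0.08],
    [0, 0, 0.08],
    [0, 0, 0.08],
    [0, 0, -2],
    [0, 0, -6],
    [0, 0, -11],
  ],
  jaw=[0, 50, 60, 62, 62, 62, 62, 62],
)

```text
time_s: 26.9
eef_pos: [0.4703, -0.2008, 0.1504]
eef_rot: [-0.001, 1.0, 0.021, -0.001]
wrist_force: [1.1, -0.5, -1.0]
opening: 0.616
grasp_force: 0.0
```

>>> send_rows(
  dr=[
    [0, 0, 0],
    [0, 0, 0],
    [0, 0, 0],
    [0, 0, 0],
    [0, 0, 0],
    [0, 0, 0],
    [0, 0, 0],
    [0, 0, 0],
  ],
  xyz=[
    [0, 0, -3],
    [0, 0, -5],
    [0, 0, -5],
    [0, 0, -5],
    [0, 0, -5],
    [0, 0, -5],
    [0, 0, -5],
    [0, 0, -5],
  ],
  jaw=[62, 62, 62, 62, 62, 62, 62, 62],
)

```text
time_s: 27.9
eef_pos: [0.4711, -0.2014, 0.2001]
eef_rot: [-0.0, 1.0, 0.021, -0.0]
wrist_force: [0.2, 0.0, -0.2]
opening: 0.623
grasp_force: 0.0
```

```bash
python3 - <<'E'
from h import *
im=shot("wrist","P");o=ctrl.get_obs();print(o['eef_pos'],o['time_s'],o['opening'])
_,K,T=load("P");h=cv2.cvtColor(im,cv2.COLOR_BGR2HSV);y=np.radians(1.76);R=np.array([[np.cos(y),-np.sin(y)],[np.sin(y),np.cos(y)]])
def prof(m,a,b,z,n):
    a,b=np.array(a,float),np.array(b,float);W=np.array([np.r_[np.array(m)+R@((a+t*(b-a))/1e3),z] for t in np.linspace(0,1,n)]);p=proj(W,K,T).astype(np.float32)
    return [f"{s}/{v}" for s,v in zip(cv2.remap(h[...,1],p[:,:1],p[:,1:],1).ravel(),cv2.remap(h[...,2],p[:,:1],p[:,1:],1).ravel())]
d=(.4714,-.2010)
print("dip x -32..32 step2 rim z",prof(d,(-32,0),(32,0),.034,33));print("dip y",prof(d,(0,-32),(0,32),.034,33))
for n,m,tip,cr,cy in(("long",(.4745,-.2807),68,-68,4),("short",(.4694,-.1205),51,-51,5)):
    print(n,"tip",tip-8,"..",prof(m,(tip-8,cy),(tip+8,cy),.014,17));print("  crimp",prof(m,(cr-8,0),(cr+8,0),.010,17));print("  capY",prof(m,(tip-8,cy-12),(tip-8,cy+12),.014,13));print("  crimpY",prof(m,(cr+6,-22),(cr+6,22),.011,23))
E
```

```text
[ 0.47108602 -0.2013606   0.20018507] 27.95 0.6229894355221243
dip x -32..32 step2 rim z ['126/115', '125/114', '126/114', '126/115', '125/114', '114/88', '86/54', '92/46', '100/41', '104/43', '137/52', '154/55', '150/55', '154/55', '154/57', '154/57', '154/58', '153/59', '153/60', '155/61', '153/62', '151/64', '151/64', '152/64', '125/69', '65/101', '89/61', '113/53', '102/67', '147/151', '143/186', '116/225', '109/236']
dip y ['170/82', '166/85', '136/105', '127/111', '127/100', '116/72', '90/48', '133/53', '153/59', '153/59', '154/59', '156/58', '154/58', '154/58', '151/59', '154/58', '154/58', '155/58', '152/59', '153/59', '157/59', '150/60', '151/61', '147/59', '94/57', '110/112', '155/195', '143/181', '121/207', '116/229', '137/209', '173/145', '176/145']
long tip 60 .. ['113/96', '113/98', '113/97', '111/94', '108/91', '106/88', '106/86', '121/88', '146/119', '154/157', '146/167', '133/176', '123/199', '120/211', '121/214', '121/211', '124/195']
  crimp ['125/94', '126/89', '127/85', '129/85', '138/87', '148/94', '140/97', '111/93', '72/87', '46/84', '40/85', '41/85', '51/87',
[... 498 characters left out ...]
 '64/140', '77/113', '128/139', '148/177', '141/169', '126/185', '116/227', '109/236', '109/237', '108/236', '108/237']
  crimp ['115/231', '119/214', '123/178', '129/145', '138/133', '150/157', '152/188', '131/199', '92/194', '55/188', '36/186', '33/189', '33/193', '34/194', '37/193', '39/189', '40/184']
  capY ['109/238', '122/214', '143/121', '96/93', '62/120', '63/142', '62/158', '61/161', '64/150', '115/137', '135/112', '123/190', '110/237']
  crimpY ['113/231', '114/230', '115/227', '130/219', '132/184', '46/164', '35/180', '35/183', '35/184', '34/190', '35/194', '35/194', '35/197', '34/196', '35/197', '34/201', '34/200', '59/201', '128/186', '135/143', '120/205', '112/232', '109/236']
```

>>> send_rows(
  dr=[
    [0, 0, 0],
    [0, 0, 0],
    [0, 0, 0],
    [0, 0, 0],
    [0, 0, 0],
    [0, 0, 0],
    [0, 0, 0],
    [0, 0, 0],
  ],
  xyz=[
    [-2, -4, 0],
    [-2, -9, 2],
    [-2, -9, 6],
    [-2, -9, 6],
    [-2, -9, 6],
    [-2, -9, 6],
    [-2, -9, 6],
    [-2, -9, 6],
  ],
  jaw=[62, 62, 62, 62, 62, 62, 62, 62],
)

```text
time_s: 28.95
eef_pos: [0.4475, -0.1127, 0.1408]
eef_rot: [0.0, 1.0, 0.021, 0.0]
wrist_force: [-0.2, -0.5, -0.2]
opening: 0.621
grasp_force: 0.0
```

```bash
python3 -c "
from h import *
shot('wrist','Q')"
```

>>> send_rows(
  dr=[
    [0, 0, 0],
    [0, 0, 0],
    [0, 0, 0],
    [0, 0, 0],
    [0, 0, 0],
    [0, 0, 0],
    [0, 0, 0],
    [0, 0, 0],
  ],
  xyz=[
    [0, 5, 0],
    [0, 11, 0],
    [0, 17, 0],
    [0, 18, 0],
    [0, 18, 0],
    [0, 18, 0],
    [0, 18, 0],
    [0, 18, 0],
  ],
  jaw=[62, 62, 62, 62, 62, 62, 62, 62],
)

```text
time_s: 30.0
eef_pos: [0.4552, -0.2912, 0.1404]
eef_rot: [0.0, 1.0, 0.022, 0.0]
wrist_force: [-0.5, -0.5, 1.0]
opening: 0.622
grasp_force: 0.0
```

```bash
python3 - <<'E'
from h import *
shot('wrist','R');E={}
for tag in("P","Q","R"):
    im,K,T=load(tag);h=cv2.cvtColor(cv2.GaussianBlur(im,(3,3),0),cv2.COLOR_BGR2HSV);p=proj([.4714,-.201,.03],K,T)[0]
    w=np.zeros(h.shape[:2],np.uint8);cv2.circle(w,tuple(int(v) for v in p),32,1,-1)
    m=((h[...,2]<78)).astype(np.uint8)&w;m=cv2.morphologyEx(m,cv2.MORPH_OPEN,np.ones((3,3)));n,l,st,ce=cv2.connectedComponentsWithStats(m);k=1+st[1:,4].argmax()
    a=((h[...,1]>140)&(h[...,2]<72)&(l==k)).astype(np.uint8);n2,l2,s2,c2=cv2.connectedComponentsWithStats(a);j=1+s2[1:,4].argmax()
    print(tag,p.round(1),"dark",st[k],ce[k].round(1),"amber",s2[j],c2[j].round(1));E[tag]=(s2[j],st[k],K,T)
def pts(tag,i):
    b=E[tag][i];cy=b[1]+b[3]/2;return [(b[0]-.5,cy),(b[0]+b[2]-.5,cy),(b[0]+b[2]/2,b[1]-.5),(b[0]+b[2]/2,b[1]+b[3]-.5)]
for i in(0,1):
    print(["amber","dark"][i],[tri(a,E["Q"][2:],b,E["R"][2:]).round(4).tolist() for a,b in zip(pts("Q",i),pts("R",i))])
E
```

```text
P [254.4 172. ] dark [ 236  149   42   45 1378] [258.1 172.4] amber [240 158  33  27 642] [257.1 171.6]Traceback (most recent call last):
  File "<stdin>", line 7, in <module>
ValueError: attempt to get argmax of an empty sequence
```

```bash
python3 - <<'E'
from h import *
for tag in("Q","R"):
    im,K,T=load(tag);h=cv2.cvtColor(im,cv2.COLOR_BGR2HSV)
    for ax in(0,1):
        off=np.arange(-34,35,2)/1e3;W=np.array([[.4714+(o if ax==0 else 0),-.201+(o if ax else 0),.034] for o in off]);p=proj(W,K,T).astype(np.float32)
        s=cv2.remap(h,p[:,:1],p[:,1:],1).reshape(-1,3);print(tag,"xy"[ax],' '.join(f"{int(o*1000)}:{a[1]}/{a[2]}" for o,a in zip(off,s)))
    b=proj([[.4714,-.201,.034],[.4714,-.201,.008]],K,T);print(b.round(1).tolist())
E
```

```text
Q x -34:110/234 -32:111/234 -30:111/234 -28:112/233 -26:112/233 -24:113/233 -22:108/188 -20:78/91 -18:112/65 -16:115/68 -14:122/72 -12:141/96 -10:153/116 -8:151/118 -6:154/119 -4:153/121 -2:154/121 0:155/121 2:155/121 4:155/121 6:157/121 8:157/119 10:158/118 12:158/117 14:161/117 16:142/115 18:69/97 20:98/58 22:97/64 24:153/179 26:148/200 28:120/215 30:113/232 32:113/232 34:113/232
Q y -34:156/193 -32:155/167 -30:163/139 -28:170/170 -26:169/171 -24:168/170 -22:132/133 -20:118/99 -18:129/93 -16:126/93 -14:128/91 -12:136/89 -10:151/113 -8:155/125 -6:154/125 -4:155/124 -2:155/123 0:155/121 2:155/120 4:156/118 6:156/118 8:155/117 10:158/118 12:158/117 14:158/117 16:135/109 18:89/85 20:123/61 22:115/61 24:105/63 26:140/110 28:153/213 30:130/198 32:118/222 34:127/166
[[369.9, 170.2], [359.3, 161.9]]
R x -34:117/222 -32:117/221 -30:116/220 -28:117/221 -26:118/222 -24:118/221 -22:110/183 -20:69/90 -18:94/56 -16:99/50 -14:101/51 -12:95/53 -10:130/86 -8:160/109 -6:163/109 -4:161/110 -2:162/112 0:163/112 2:163/114 4:160/115 6:162/117 8:162/117 10:162/118 12:161/117 14:159/118 16:148/108 18:63/103 20:88/61 22:100/72 24:153/195 26:158/166 28:126/176 30:118/221 32:117/221 34:118/221
R y -34:123/195 -32:115/230 -30:123/194 -28:120/62 -26:110/47 -24:103/49 -22:81/67 -20:99/102 -18:163/116 -16:161/116 -14:161/114 -12:162/112 -10:162/112 -8:162/112 -6:161/112 -4:160/111 -2:161/112 0:163/112 2:160/113 4:162/113 6:160/102 8:116/56 10:105/48 12:108/47 14:106/48 16:104/50 18:89/95 20:119/211 22:155/203 24:177/190 26:178/190 28:178/188 30:169/145 32:158/200 34:157/208
[[138.6, 170.3], [149.4, 162.0]]
```

```bash
python3 -c "
from bench import ctrl
print(ctrl.get_obs()['wrist_force'],ctrl.hand_in())"
```

```text
the job is handed in; nothing more can be done
[0.76366847 0.0456006  0.62050267] None
```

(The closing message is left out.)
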